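# Clamp the printed gear with the flip-lever bolt

### The job

Clamp the printed gear in its fixture: swing the red lever round clockwise (seen from above) to screw the clamp bolt in until it is snug and firmly hand-tight, without overtightening it, then fold the lever down until it is fully closed and lies level. Leave the bolt tight, and do not disturb the things lying around.

Things in the scene. Friction and masses are not known exactly. Their poses are not given: they have to be found in the camera images.
- fixture: hold-down fixture, fixed to the table: aluminium plate 80 (x) x 150 (y) x 14 high with a dark heel block at +y and a turquoise printed gear at -y, bridged by a steel strap 24 wide, 120 long, its top 38 above the table; on it, round the bolt, a brass disc spring 28 across. Origin: centre of the plate's underside, on the bolt's vertical axis; z up. Only the bolt head and lever rise above 41.
- lever_pivot (a point): centre of the lever's pivot pin, on the bolt's vertical axis, in the dark fork (18 x 21 across, top about 70 above the table) that forms the bolt head; pin some 60 to 63 above the table, sinking 0.5 mm per rad as the bolt is screwed in. At the start the bolt is 1.3 to 3.5 rad short of snug; where it becomes snug differs each time and can only be felt.
- lever_tip (a point): point on the red lever's centreline 90 mm from the pivot, 4 mm short of its rounded end; from lever_pivot to lever_tip is the lever's direction. The lever is a flat bar 9 thick, 11 wide near the pivot, 15 wide over its outer half. Open it slopes up and outward at 45 degrees (or up to 6 degrees lower): 50 mm from the axis its centreline is 41 to 50 mm above the pivot.
- lever (a joint): fold angle of the lever about its pivot pin, rad: 0 open (45 degrees up), 0.785 fully closed (level, against its stop). It stays where it is left. Folding takes about 4.5 N at first and 7.5 N at the end, pressed at right angles to the lever 68 mm from the pivot.
- disc_spring (a joint): squeeze of the disc spring under the bolt head, m; too small for its noisy reading: go by force. Turning the lever takes 0.05 N m while the thread runs; once the bolt bears 0.25 N m, then 3 N m per rad more. Snug: 0.5 to 0.9 N m (10 to 18 N pushed sideways 50 mm from the axis, 8 to 15 N at 60 mm), and it stays tight when let go; under 0.42 N m not snug; over 1.2 N m overtightened.
- parts_cup: small white square cup, 66 x 66 x 34 high; origin at the centre of its underside. Bystander.
- screwdriver: screwdriver with orange handle, lying flat, 155 long, 20 thick; origin under its middle. Bystander.
- tin: round whitish tin, 66 across, 24 high; origin at the centre of its underside. Bystander.
- red_cutters: red-handled cutters lying flat, 147 x 54 x 14; origin under the middle. Bystander.
- orange_cube: orange printed cube, 20 mm; origin at the centre of its underside. Bystander.

How it is judged:
By the outcome, as a careful person would: the job done as asked, in the order asked, and still so for the second after the job is handed in, with the robot touching nothing.
It also fails if it takes over 67 s, if anything falls off the work surface, if the arm or the gripper's body presses on something with over 40 N, if the wrist force passes 120 N, or if a joint passes its speed limit or range.

### The arm

A 7-joint arm with a two-finger parallel gripper is mounted at the origin on a cart in front of the work surface, level with it; the furniture and walls round the work are solid. World frame = base frame: x ahead of the robot, y to its left, z up, the work surface at z = 0. Lengths are in m, angles in rad, forces in N, time in s.
With the tool pointing down it reaches from about 0.425 to 0.95 m from the base axis. Payload 4.7 kg.
Tool frame: the origin (TCP) lies at the centre of the arm's flange, where the gripper is bolted on; the fingertips stand 182 mm ahead of it and the grasp point (between the pads) lies 164 mm ahead of it; z points along the fingers, y is the line along which they close (so a half turn about z gives the same grasp; the last joint's range is limited). The gripper opens to 87 mm and grips with 3 to 60 N. Pads are 19 mm wide; open, the fingers measure 117 mm over their backs; the gripper's body (75 mm by 190 mm) begins 51 mm behind the grasp point.
Start: joints at [1.28, 0.469, -0.049, 1.532, 0.024, 1.141, -0.082], TCP at [0.175, -0.652, 0.405] pointing down, gripper open.
Joint ranges: [-2.59, 2.59], [-0.33, 1.99], [-1.39, 1.29], [0.1, 2.45], [-1.04, 4.18], [0.21, 1.99], [-2.66, 2.66]. Speed limits (rad/s): [2.57, 2.57, 3.14, 3.14, 3.14, 3.14, 3.14].

### API

Orientations are given as a unit quaternion [x, y, z, w].
In Python, from rig import bot gives the robot as it stands. The module is installed in compiled form; this text tells all that it offers.
- The arm moves only by the tool send_rows, never from a script. Its argument "targets" is a list of rows, each a list of 6 numbers: the shift along the tool's x, y, z in mm, then the turn, a rotation vector about the tool's x, y, z in rad. A call has 1 to 10 rows; each row shifts and turns the commanded pose from where the row before left it, along the tool's axes as they then stand; what a row does not reach is not made up. A row lasts 1/12 s, in which the tool goes at most 41.7 mm and 7.16 degrees, less where a joint would pass 70% of its speed; a pose out of reach is approached as far as the arm can. A call with a gripper value outside its range is refused whole. "grip" is the opening, from -1 (shut) to 1 (fully open), so that 0 is half open, set as the call begins (left out, the last holds). The fingers move at their own pace and stop on an object; the grip force is fixed at half the most. Time passes only in rows, so rows that do not move let the fingers close. It gives the time, the measured TCP pose, the force, the opening and the grip force at its end, in the units of the state.
- bot.read_state(): the state, without advancing time (a new reading comes with each control period).
- bot.camera(name): name is "side" or "top"; returns the picture (400x640x3 uint8, red, green, blue); there is no depth.
- bot.camera_info(name): a dict with "vertical_fov" (degrees; the focal length in pixels is half the picture's height over the tangent of half this angle, whatever the lens; pixels are square), "cx", "cy" (the principal point, pixels), "pose" (4x4, takes a point from camera to world coordinates). Camera axes: x right, y up, looking along -z (the intrinsics and any distortion apply to the point x, -y, -z); pixel columns grow to the right and rows downward; lengths in m; the calibration is good to about 2 mm. A picture is of the moment at which its call begins. camera_info takes no time and is no camera call.
- bot.sign_off(): hands the job in; it is judged then, once.
The state is a dict: "t": time; "joint_pos": joint angles; "joint_velocities": joint speeds; "joint_torque": joint torques, N m; "tcp_pos": TCP position; "tcp_rot": TCP orientation; "wrist_force": force on the tool from outside, world axes, zero at the start; "torque": the same for the moment, N m; "finger_gap": finger opening in m; "grasp_force": force on a finger pad.
Only numpy, scipy, OpenCV 4.12 (cv2) and the standard library are available. Lean on these libraries where they do the work, as an engineer would, in place of code of your own. Each camera call takes 0.05 s, during which the arm holds its last target. There are 200 camera calls.

## Working session

There is one attempt and no reset: what is moved stays moved. The work goes in short steps, Python scripts to look and compute and a tool call to move; the robot and the scene stay as the last step left them, time stands still between calls to the robot, and variables do not carry over. Pictures are saved under pics/ and viewed, at most 10 in all, crops included, and the job is handed in when it is done.

Besides the shell and the picture viewer there is one more tool, called after ">>>" as a command line: name --pt "numbers of a row" for each row, then --argument value for the rest. send_rows: Moves the arm, as the interface text tells. Its arguments: {"type":"object","properties":{"targets":{"type":"array"},"grip":{"type":"number"}},"required":["targets"]}

```bash
mkdir -p pics
python3 - <<'E'
from rig import bot
import cv2,numpy as np
np.set_printoptions(precision=4,suppress=True)
for n in("side","top"):
    cv2.imwrite(f"pics/{n}0.png",bot.camera(n)[:,:,::-1]); i=bot.camera_info(n); print(n,i)
s=bot.read_state()
for k in s: print(k,np.array(s[k]))
E
```

```text
side {'vertical_fov': 44.88271867915718, 'cx': 315.1136007342599, 'cy': 200.98314248707786, 'pose': array([[ 0.8312,  0.2038, -0.5173, -0.1124],
       [-0.5559,  0.3198, -0.7673, -0.965 ],
       [ 0.009 ,  0.9253,  0.3791,  0.575 ],
       [ 0.    ,  0.    ,  0.    ,  1.    ]])}
top {'vertical_fov': 54.286898937414804, 'cx': 315.57155501907494, 'cy': 196.21114778010934, 'pose': array([[ 0.0089,  0.9877, -0.1563,  0.384 ],
       [-0.9999,  0.0075, -0.0093,  0.0026],
       [-0.008 ,  0.1564,  0.9877,  1.0649],
       [ 0.    ,  0.    ,  0.    ,  1.    ]])}
t 0.1
joint_pos [ 1.2801  0.4694 -0.0486  1.5336  0.0241  1.141  -0.0823]
joint_velocities [ 0.0003 -0.0009 -0.0005 -0.0023 -0.0003 -0.0005  0.    ]
joint_torque [  0.0003 -50.917   -0.0819 -23.683   -0.0616   0.0345   0.0001]
tcp_pos [ 0.1747 -0.6518  0.4038]
tcp_rot [ 0.9914  0.1305 -0.0002 -0.0009]
wrist_force [-0.5702 -0.5912  0.2305]
torque [-0.0054 -0.0211  0.0064]
grasp_force 0.0
finger_gap 0.08712477749077255
```

View pics/side0.png

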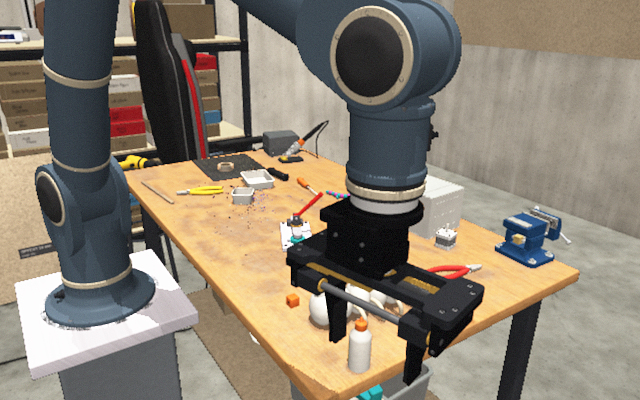

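View pics/top0.png

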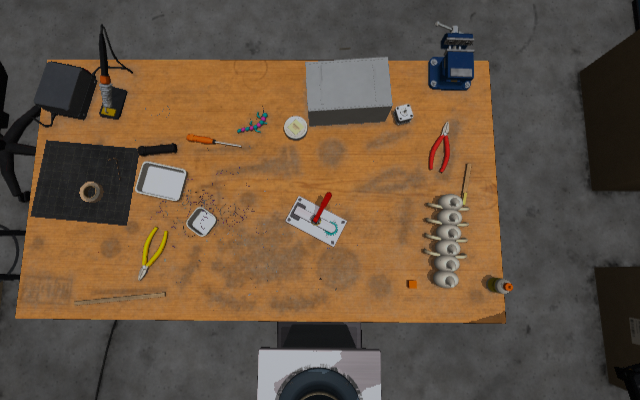

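The side view shows the fixture near (296,232), with the red lever running up-right to (320,196) and the gripper close by. In the top view the fixture is at (317,221) with the lever tip near (328,195), and the tin (295,127), cup (201,221) and cube (411,284) are all well away. I'll measure these from masks.

```bash
cat > h.py <<'E'
from rig import bot
import cv2,numpy as np
from scipy.spatial.transform import Rotation as R
np.set_printoptions(precision=4,suppress=True)
def ray(n,u,v):
    i=bot.camera_info(n); f=200/np.tan(np.radians(i["vertical_fov"]/2)); P=i["pose"]
    d=P[:3,:3]@np.array([(u-i["cx"])/f,-(v-i["cy"])/f,-1]); return P[:3,3],d/np.linalg.norm(d)
def plane(n,u,v,z):
    o,d=ray(n,u,v); return o+d*(z-o[2])/d[2]
def tri(a,b):
    o,d=ray("side",*a); p,e=ray("top",*b)
    s,t=np.linalg.lstsq(np.c_[d,-e],p-o,rcond=None)[0]
    A,B=o+s*d,p+t*e; return (A+B)/2,np.linalg.norm(A-B)
def proj(n,X):
    i=bot.camera_info(n); f=200/np.tan(np.radians(i["vertical_fov"]/2)); P=i["pose"]
    c=P[:3,:3].T@(np.array(X)-P[:3,3]); return np.array([i["cx"]-f*c[0]/c[2],i["cy"]+f*c[1]/c[2]])
E
python3 - <<'E'
from h import *
rois={"side":(270,180,75,75),"top":(275,180,80,75)}; out=[]
for n,(x,y,w,h) in rois.items():
    im=cv2.imread(f"pics/{n}0.png"); c=im[y:y+h,x:x+w].astype(int)
    m=(c[...,2]>110)&(c[...,1]<70)&(c[...,0]<80)
    p=np.argwhere(m)[:,::-1]+[x,y]; mu=p.mean(0); ax=np.linalg.svd(p-mu,full_matrices=False)[2][0]
    t=(p-mu)@ax; print(n,len(p),mu,ax,mu+ax*t.min(),mu+ax*t.max())
    out.append(cv2.resize(im[y:y+h,x:x+w],(w*5,h*5),interpolation=cv2.INTER_CUBIC))
cv2.imwrite("pics/crop0.png",np.hstack(out))
E
```

```text
side 112 [309.3125 202.8929] [ 0.7117 -0.7024] [295.4958 216.5289] [320.1858 192.1617]
top 164 [322.5732 205.3598] [-0.4709  0.8822] [329.7696 191.877 ] [314.369  220.7307]
```

View pics/crop0.png

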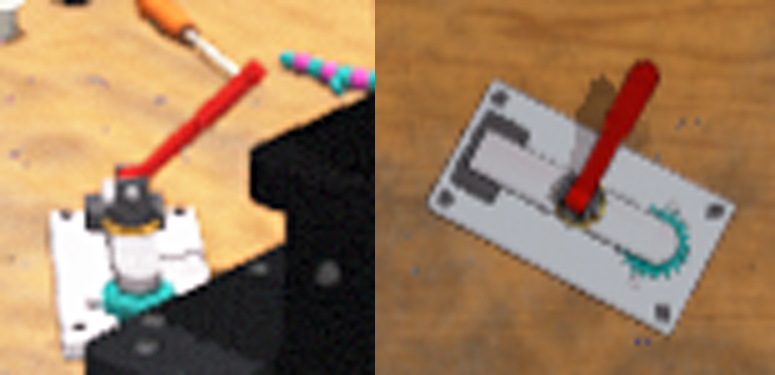

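The crop shows the plate's corners in the top view (crop px (490,80), (735,208), (668,335), (430,205)), the fork near (578,198), and the lever running up-right to its end at (648,65). In the side view the fork is at about (130,195) and the lever end at about (260,68).

Run:
```python
from h import *
C=[plane("top",275+(u-375)/5-.4,180+v/5-.4,.014) for u,v in[(490,80),(735,208),(668,335),(430,205)]]
C=np.array(C); print(C); print("sizes",[np.linalg.norm(C[i]-C[(i+1)%4]) for i in range(4)])
c=C.mean(0); y=C[0]-C[1]+C[3]-C[2]; print("centre",c,"yaw of +y",np.arctan2(y[1],y[0])-np.pi/2)
e,err=tri((320,192.5),(329.2,192.4)); print("end",e,err)
d=e-[c[0],c[1],.0615]; print("len",np.linalg.norm(d),"elev",np.degrees(np.arcsin(d[2]/np.linalg.norm(d))),"az",np.arctan2(d[1],d[0]),np.degrees(np.arctan2(d[1],d[0])))
for n,u,v,z in[("tin",295,127,.024),("cup",201,221,.034),("cube",411.5,284,.02),("sd1",187,137,.01),("sd2",242,147,.005),("cut",440,147,.014)]: print(n,plane("top",u,v,z)[:2])
print("side fork proj",proj("side",[c[0],c[1],.07]),"top",proj("top",[c[0],c[1],.07]))
```

```text
[[ 0.5516  0.0616  0.014 ]
 [ 0.4827 -0.0718  0.014 ]
 [ 0.4144 -0.0358  0.014 ]
 [ 0.483   0.0929  0.014 ]]
sizes [np.float64(0.15016232148309272), np.float64(0.07723221524398595), np.float64(0.14585781144351043), np.float64(0.07547554801470684)]
centre [0.4829 0.0117 0.014 ] yaw of +y -0.48325768288846804
end [ 0.5406 -0.0209  0.1284] 0.002889834772572741
len 0.09418111007566324 elev 45.28768305974279 az -0.5148521081148274 -29.498852868392774
tin [0.7431 0.0714]
cup [0.4782 0.316 ]
cube [ 0.319  -0.2403]
sd1 [0.7168 0.3758]
sd2 [0.6902 0.2207]
cut [ 0.6912 -0.3316]
side fork proj [294.6591 214.0096] top [315.472  218.8074]
```

Checks hold: the plate measures about 150 x 77, the lever length is 94 mm and its elevation 45°. The bolt axis is at (0.483, 0.012) and the lever azimuth is -29.5°. The plan is to straddle the lever, swing it clockwise, then fold it.

>>> send_rows --pt "25 -26 1 0 0 0" --pt "25 -26 1 0 0 0" --pt "25 -26 1 0 0 0" --pt "25 -26 1 0 0 0" --pt "25 -26 1 0 0 0" --pt "25 -26 1 0 0 0" --pt "25 -26 1 0 0 0" --pt "25 -26 1 0 0 0" --pt "25 -26 1 0 0 0" --pt "25 -26 1 0 0 0" --grip -0.31

```text
t: 0.93
tcp_pos: [0.3493, -0.3343, 0.3945]
tcp_rot: [0.991, 0.13, -0.0, -0.0]
wrist_force: [0.2, -0.5, -0.8]
finger_gap: 0.0327
grasp_force: 0.0
```

>>> send_rows --pt "25 -26 1 0 0 0" --pt "25 -26 1 0 0 0" --pt "25 -26 1 0 0 0" --pt "25 -26 1 0 0 0" --pt "25 -26 1 0 0 0" --pt "25 -26 1 0 0 0" --pt "25 -26 1 0 0 0" --pt "25 -26 1 0 0 0" --pt "25 -26 1 0 0 0" --pt "20 -20 1 0 0 0"

```text
t: 1.77
tcp_pos: [0.5205, -0.0245, 0.3846]
tcp_rot: [0.991, 0.132, 0.0, -0.0]
wrist_force: [1.1, -0.2, -0.7]
finger_gap: 0.0299
grasp_force: 0.0
```

>>> send_rows --pt "0 0 0 0 0 -0.12" --pt "0 0 0 0 0 -0.12" --pt "0 0 0 0 0 -0.12" --pt "0 0 0 0 0 -0.12" --pt "0 0 0 0 0 -0.12" --pt "0 0 0 0 0 -0.12" --pt "0 0 0 0 0 -0.12" --pt "0 0 0 0 0 -0.12" --pt "0 0 0 0 0 -0.12" --pt "0 0 0 0 0 -0.12"

```text
t: 2.6
tcp_pos: [0.5196, -0.0275, 0.3844]
tcp_rot: [0.743, 0.67, -0.0, -0.0]
wrist_force: [-0.2, 0.4, -0.3]
finger_gap: 0.0303
grasp_force: 0.0
```

>>> send_rows --pt "0 0 0 0 0 -0.12" --pt "0 0 0 0 0 -0.12" --pt "0 0 0 0 0 -0.12" --pt "0 0 0 0 0 -0.12" --pt "0 0 0 0 0 -0.12" --pt "0 0 0 0 0 -0.12" --pt "0 0 0 0 0 -0.12" --pt "0 0 0 0 0 -0.12" --pt "0 0 0 0 0 -0.12" --pt "0 0 0 0 0 -0.08"

```text
t: 3.43
tcp_pos: [0.5196, -0.0276, 0.3844]
tcp_rot: [0.255, 0.967, -0.0, -0.0]
wrist_force: [0.1, 0.5, 0.1]
finger_gap: 0.0297
grasp_force: 0.0
```

```bash
cat >> h.py <<'E'
AX=np.array([.4829,.0117])
def stat():
    s=bot.read_state(); r=R.from_quat(s["tcp_rot"]); p=np.array(s["tcp_pos"]); M=r.as_matrix()
    d=p[:2]-AX; F=np.array(s["wrist_force"]); T=np.array(s["torque"]); th=np.arctan2(d[1],d[0])
    tan=np.array([-np.sin(th),np.cos(th)])
    print("t %.2f"%s["t"],"tcp",p,"tipz %.4f"%(p[2]-.182),"zt",M[:,2],"x az %.1f"%np.degrees(np.arctan2(M[1,0],M[0,0])),"r %.4f az %.1f"%(np.linalg.norm(d),np.degrees(th)),"q",np.array(s["joint_pos"]))
    print("F",F,"T",T,"Ftan %.2f"%(F[:2]@tan),"rxF %.3f"%(d[0]*F[1]-d[1]*F[0]),"gap %.4f"%s["finger_gap"]); return s,M,p
def to(xyz):
    s,M,p=stat(); print("tool shift mm",M.T@(np.array(xyz)-p)*1000)
E
python3 -c "
from h import *
a=np.radians(-29.5);to([AX[0]+.052*np.cos(a),AX[1]+.052*np.sin(a),.270])"
```

```text
t 3.43 tcp [ 0.5196 -0.0276  0.3844] tipz 0.2024 zt [-0.0009  0.     -1.    ] x az 150.5 r 0.0538 az -46.9 q [ 0.7034  0.372  -0.9118  1.8835  0.3374  1.0499  0.7092]
F [0.1031 0.5261 0.1347] T [ 0.112  -0.13   -0.0285] Ftan 0.43 rxF 0.023 gap 0.0297
tool shift mm [ -0.7734  16.1559 114.3503]
```

>>> send_rows --pt "0 8 0 0 0 0" --pt "-1 8 0 0 0 0" --pt "0 0 15 0 0 0" --pt "0 0 15 0 0 0" --pt "0 0 15 0 0 0" --pt "0 0 15 0 0 0" --pt "0 0 10 0 0 0" --pt "0 0 10 0 0 0" --pt "0 0 0 0 0 0"

```text
t: 4.18
tcp_pos: [0.5283, -0.0137, 0.303]
tcp_rot: [0.257, 0.966, -0.0, -0.001]
wrist_force: [-0.3, 1.0, -0.8]
finger_gap: 0.03
grasp_force: 0.0
```

```bash
python3 -c "
from h import *
stat()
a=bot.camera('side')[150:250,250:350,::-1];b=bot.camera('top')[160:260,265:365,::-1]
cv2.imwrite('pics/c1.png',np.hstack([cv2.resize(i,(400,400),interpolation=2) for i in (a,b)]))"
```

```text
t 4.18 tcp [ 0.5283 -0.0137  0.303 ] tipz 0.1210 zt [-0.003   0.0003 -1.    ] x az 150.2 r 0.0520 az -29.3 q [ 0.5982  0.4846 -0.8404  1.9484  0.4537  0.9108  0.5782]
F [-0.2716  1.014  -0.7633] T [ 0.0324 -0.1351 -0.0384] Ftan 0.75 rxF 0.039 gap 0.0300
```

View pics/c1.png

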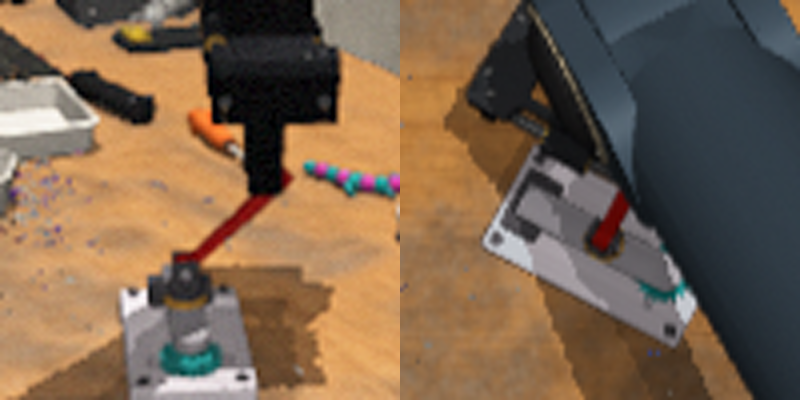

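In the side view the near finger hangs in front of the lever's outer half, around (265,185) in the crop. The arm hides most of the top view. I'll descend into the straddle and start the arc.

>>> send_rows --pt "0 0 11 0 0 0" --pt "0 0 11 0 0 0" --pt "0 0 11 0 0 0" --pt "0 0 0 0 0 0"

```text
t: 4.62
tcp_pos: [0.5277, -0.0145, 0.2693]
tcp_rot: [0.257, 0.966, -0.001, -0.002]
wrist_force: [0.2, 0.7, 0.4]
finger_gap: 0.0301
grasp_force: 0.0
```

>>> send_rows --pt "0.26 -5.2 0 0 0 0.1" --pt "0.26 -5.2 0 0 0 0.1" --pt "0.26 -5.2 0 0 0 0.1"

```text
t: 4.87
tcp_pos: [0.519, -0.0261, 0.2715]
tcp_rot: [0.401, 0.916, 0.001, -0.0]
wrist_force: [1.2, 0.2, -0.6]
finger_gap: 0.0302
grasp_force: 0.5
```

```bash
python3 -c "
from h import *
stat()"
```

```text
t 4.87 tcp [ 0.519  -0.0261  0.2715] tipz 0.0895 zt [ 0.0001  0.0011 -1.    ] x az 132.8 r 0.0522 az -46.3 q [ 0.5479  0.4889 -0.7379  1.9971  0.4451  0.8205  0.3034]
F [ 1.2249  0.2319 -0.6313] T [ 0.2564 -0.1933  0.0093] Ftan 1.05 rxF 0.055 gap 0.0302
```

>>> send_rows --pt "0.26 -5.2 0 0 0 0.1" --pt "0.26 -5.2 0 0 0 0.1" --pt "0.26 -5.2 0 0 0 0.1" --pt "0.26 -5.2 0 0 0 0.1" --pt "0.26 -5.2 0 0 0 0.1" --pt "0.26 -5.2 0 0 0 0.1" --pt "0.26 -5.2 0 0 0 0.1" --pt "0.26 -5.2 0 0 0 0.1"

```text
t: 5.53
tcp_pos: [0.481, -0.04, 0.2718]
tcp_rot: [0.726, 0.688, 0.001, 0.0]
wrist_force: [0.9, 1.6, -0.1]
finger_gap: 0.0295
grasp_force: 0.5
```

```bash
python3 -c "
from h import *
stat()"
```

```text
t 5.53 tcp [ 0.481  -0.04    0.2718] tipz 0.0898 zt [ 0.0013  0.0004 -1.    ] x az 86.9 r 0.0517 az -92.1 q [ 0.4568  0.3885 -0.5601  2.0857  0.3013  0.7437 -0.3474]
F [ 0.9135  1.6193 -0.1314] T [ 0.101  -0.3718  0.021 ] Ftan 0.85 rxF 0.044 gap 0.0295
```

>>> send_rows --pt "0.05 -2.6 0 0 0 0.05" --pt "0.1 -2.6 0 0 0 0.05" --pt "0.05 -2.6 0 0 0 0.05" --pt "0.1 -2.6 0 0 0 0.05"

```text
t: 5.87
tcp_pos: [0.4708, -0.0384, 0.2718]
tcp_rot: [0.79, 0.613, 0.001, 0.0]
wrist_force: [0.4, 0.2, -0.8]
finger_gap: 0.0301
grasp_force: 0.5
```

>>> send_rows --pt "0.05 -2.6 0 0 0 0.05" --pt "0.1 -2.6 0 0 0 0.05" --pt "0.05 -2.6 0 0 0 0.05" --pt "0.1 -2.6 0 0 0 0.05"

```text
t: 6.2
tcp_pos: [0.4611, -0.0348, 0.2718]
tcp_rot: [0.847, 0.531, 0.001, 0.0]
wrist_force: [0.6, 1.1, -0.4]
finger_gap: 0.0301
grasp_force: 0.5
```

>>> send_rows --pt "0.05 -2.6 0 0 0 0.05" --pt "0.1 -2.6 0 0 0 0.05" --pt "0.05 -2.6 0 0 0 0.05" --pt "0.1 -2.6 0 0 0 0.05"

```text
t: 6.53
tcp_pos: [0.4523, -0.0294, 0.2718]
tcp_rot: [0.896, 0.444, 0.001, 0.0]
wrist_force: [1.3, 0.0, -0.0]
finger_gap: 0.0301
grasp_force: 0.5
```

>>> send_rows --pt "0.05 -2.6 0 0 0 0.05" --pt "0.1 -2.6 0 0 0 0.05" --pt "0.05 -2.6 0 0 0 0.05" --pt "0.1 -2.6 0 0 0 0.05"

```text
t: 6.87
tcp_pos: [0.4448, -0.0223, 0.2719]
tcp_rot: [0.936, 0.352, 0.001, 0.0]
wrist_force: [0.6, -0.3, -0.9]
finger_gap: 0.03
grasp_force: 0.5
```

```bash
python3 -c "
from h import *
stat()"
```

```text
t 6.87 tcp [ 0.4448 -0.0223  0.2719] tipz 0.0899 zt [ 0.0014 -0.     -1.    ] x az 41.2 r 0.0511 az -138.3 q [ 0.2951  0.3083 -0.3972  2.1728  0.1856  0.6903 -1.0801]
F [ 0.5537 -0.3345 -0.8714] T [-0.0765 -0.2212  0.0402] Ftan 0.62 rxF 0.032 gap 0.0300
```

>>> send_rows --pt "0.05 -2.6 0 0 0 0.05" --pt "0.1 -2.6 0 0 0 0.05" --pt "0.05 -2.6 0 0 0 0.05" --pt "0 -2.6 0 0 0 0.05"

```text
t: 7.2
tcp_pos: [0.4386, -0.0139, 0.2719]
tcp_rot: [0.966, 0.257, 0.001, 0.0]
wrist_force: [1.5, -1.1, -0.2]
finger_gap: 0.0299
grasp_force: 0.4
```

>>> send_rows --pt "0.05 -2.6 0 0 0 0.05" --pt "0.1 -2.6 0 0 0 0.05" --pt "0.05 -2.6 0 0 0 0.05" --pt "0 -2.6 0 0 0 0.05"

```text
t: 7.53
tcp_pos: [0.4343, -0.0045, 0.2718]
tcp_rot: [0.987, 0.159, 0.001, 0.0]
wrist_force: [2.1, 0.4, 0.2]
finger_gap: 0.0299
grasp_force: 0.4
```

>>> send_rows --pt "0.05 -2.6 0 0 0 0.05" --pt "0.1 -2.6 0 0 0 0.05" --pt "0.05 -2.6 0 0 0 0.05" --pt "0 -2.6 0 0 0 0.05"

```text
t: 7.87
tcp_pos: [0.432, 0.0056, 0.2718]
tcp_rot: [0.998, 0.06, 0.0, 0.0]
wrist_force: [0.7, -1.3, -0.9]
finger_gap: 0.0303
grasp_force: 0.4
```

```bash
python3 -c "
from h import *
stat()"
```

```text
t 7.87 tcp [0.432  0.0056 0.2718] tipz 0.0898 zt [ 0.001  -0.0002 -1.    ] x az 6.8 r 0.0513 az -173.2 q [ 0.136   0.2775 -0.2849  2.2059  0.1246  0.6718 -1.6876]
F [ 0.706  -1.3447 -0.9073] T [-0.1873 -0.1994 -0.0081] Ftan 1.42 rxF 0.073 gap 0.0303
```

>>> send_rows --pt "0.05 -2.6 0 0 0 0.05" --pt "0.1 -2.6 0 0 0 0.05" --pt "0.05 -2.6 0 0 0 0.05" --pt "0.05 -2.6 0 0 0 0.05"

```text
t: 8.2
tcp_pos: [0.4316, 0.0159, 0.2718]
tcp_rot: [0.999, -0.04, 0.0, 0.0]
wrist_force: [1.1, -0.5, 0.4]
finger_gap: 0.03
grasp_force: 0.4
```

>>> send_rows --pt "0.05 -2.6 0 0 0 0.05" --pt "0.1 -2.6 0 0 0 0.05" --pt "0.05 -2.6 0 0 0 0.05" --pt "0.05 -2.6 0 0 0 0.05"

```text
t: 8.53
tcp_pos: [0.4334, 0.0261, 0.2717]
tcp_rot: [0.99, -0.14, 0.0, 0.0]
wrist_force: [0.1, -1.6, -1.0]
finger_gap: 0.0304
grasp_force: 0.4
```

>>> send_rows --pt "0.05 -2.6 0 0 0 0.05" --pt "0.1 -2.6 0 0 0 0.05" --pt "0.05 -2.6 0 0 0 0.05" --pt "0.1 -2.6 0 0 0 0.05"

```text
t: 8.87
tcp_pos: [0.4372, 0.0357, 0.2717]
tcp_rot: [0.971, -0.238, 0.0, 0.0]
wrist_force: [0.3, -1.0, 0.2]
finger_gap: 0.0298
grasp_force: 0.4
```

```bash
python3 -c "
from h import *
stat()"
```

```text
t 8.87 tcp [0.4372 0.0357 0.2717] tipz 0.0897 zt [ 0.0001 -0.0005 -1.    ] x az -27.5 r 0.0516 az 152.2 q [-0.0294  0.2788 -0.1723  2.1969  0.0767  0.6713 -2.3066]
F [ 0.2635 -1.0307  0.2372] T [-0.2098 -0.0056  0.0046] Ftan 0.79 rxF 0.041 gap 0.0298
```

>>> send_rows --pt "0.05 -2.6 0 0 0 0.02" --pt "0.15 -2.6 0 0 0 0.02" --pt "0.2 -2.6 0 0 0 0.02" --pt "0.3 -2.6 0 0 0 0.02"

```text
t: 9.2
tcp_pos: [0.4427, 0.0447, 0.2716]
tcp_rot: [0.961, -0.276, -0.0, 0.0]
wrist_force: [-1.1, 0.5, 0.7]
finger_gap: 0.0297
grasp_force: 0.6
```

>>> send_rows --pt "0.4 -2.6 0 0 0 0.02" --pt "0.45 -2.6 0 0 0 0.02" --pt "0.5 -2.55 0 0 0 0.02" --pt "0.6 -2.55 0 0 0 0.02"

```text
t: 9.53
tcp_pos: [0.4501, 0.0522, 0.2716]
tcp_rot: [0.949, -0.315, -0.0, 0.0]
wrist_force: [-1.4, -0.6, 0.8]
finger_gap: 0.0303
grasp_force: 0.8
```

```bash
python3 -c "
from h import *
stat()"
```

```text
t 9.53 tcp [0.4501 0.0522 0.2716] tipz 0.0896 zt [-0.0008 -0.0002 -1.    ] x az -36.7 r 0.0521 az 129.0 q [-0.0873  0.2973 -0.1422  2.1676  0.066   0.6814 -2.4856]
F [-1.3807 -0.5853  0.7805] T [-0.0544  0.3619 -0.04  ] Ftan 1.44 rxF 0.075 gap 0.0303
```

>>> send_rows --pt "0.4 -1.5 0 0 0 0.01" --pt "0.4 -1.5 0 0 0 0.01" --pt "0.45 -1.5 0 0 0 0.01"

```text
t: 9.78
tcp_pos: [0.4539, 0.055, 0.2717]
tcp_rot: [0.945, -0.328, -0.0, 0.0]
wrist_force: [-2.0, -0.5, 0.6]
finger_gap: 0.0301
grasp_force: 0.8
```

>>> send_rows --pt "0.45 -1.5 0 0 0 0.01" --pt "0.5 -1.5 0 0 0 0.01" --pt "0.5 -1.5 0 0 0 0.01"

```text
t: 10.03
tcp_pos: [0.4575, 0.0573, 0.2716]
tcp_rot: [0.939, -0.343, -0.001, 0.001]
wrist_force: [-5.1, -0.9, 2.1]
finger_gap: 0.03
grasp_force: 2.0
```

```bash
python3 -c "
from h import *
stat()"
```

```text
t 10.03 tcp [0.4575 0.0573 0.2716] tipz 0.0896 zt [-0.0018 -0.0006 -1.    ] x az -40.1 r 0.0522 az 119.1 q [-0.108   0.3076 -0.1278  2.1511  0.0611  0.6881 -2.5473]
F [-5.0583 -0.8544  2.0679] T [-0.2394  0.9129 -0.0451] Ftan 4.83 rxF 0.252 gap 0.0300
```

>>> send_rows --pt "0.55 -1.45 0 0 0 0" --pt "0.6 -1.45 0 0 0 0" --pt "0 0 0 0 0 0"

```text
t: 10.28
tcp_pos: [0.4596, 0.0585, 0.2714]
tcp_rot: [0.94, -0.342, -0.002, 0.001]
wrist_force: [-7.2, -2.8, 3.6]
finger_gap: 0.0304
grasp_force: 3.1
```

```bash
python3 -c "
from h import *
stat()"
```

```text
t 10.28 tcp [0.4596 0.0585 0.2714] tipz 0.0894 zt [-0.0044 -0.0014 -1.    ] x az -40.0 r 0.0523 az 116.5 q [-0.1103  0.3114 -0.1273  2.1457  0.0616  0.6924 -2.5487]
F [-7.1913 -2.7649  3.5976] T [-0.4309  1.4799 -0.09  ] Ftan 7.67 rxF 0.401 gap 0.0304
```

>>> send_rows --pt "0.6 -1.45 0 0 0 0" --pt "0.65 -1.4 0 0 0 0" --pt "0.65 -1.4 0 0 0 0" --pt "0 0 0 0 0 0"

```text
t: 10.62
tcp_pos: [0.4629, 0.0604, 0.2711]
tcp_rot: [0.94, -0.342, -0.003, 0.002]
wrist_force: [-8.9, -2.0, 5.8]
finger_gap: 0.0301
grasp_force: 4.4
```

```bash
python3 -c "
from h import *
stat()"
```

```text
t 10.62 tcp [0.4629 0.0604 0.2711] tipz 0.0891 zt [-0.0075 -0.0021 -1.    ] x az -40.1 r 0.0526 az 112.3 q [-0.1135  0.3172 -0.1266  2.1374  0.0618  0.698  -2.5515]
F [-8.8738 -2.0275  5.8465] T [-0.5208  2.0974 -0.1682] Ftan 8.98 rxF 0.472 gap 0.0301
```

>>> send_rows --pt "0 2 0 0 0 0" --pt "0 2.5 0 0 0 0" --pt "0 0 -15 0 0 0" --pt "0 0 -20 0 0 0" --pt "0 0 -20 0 0 0" --pt "0 0 -20 0 0 0" --pt "0 0 0 0 0 -0.12" --pt "0 0 0 0 0 -0.12" --pt "0 0 0 0 0 -0.12" --pt "0 0 0 0 0 -0.12"

```text
t: 11.45
tcp_pos: [0.4628, 0.0578, 0.3476]
tcp_rot: [0.994, -0.106, 0.002, -0.001]
wrist_force: [0.4, -0.1, -0.2]
finger_gap: 0.0298
grasp_force: 0.0
```

```bash
cat >> h.py <<'E'
def red(n,x,y,w,h,save=None):
    im=bot.camera(n)[:,:,::-1]; c=im[y:y+h,x:x+w].astype(int)
    m=(c[...,2]>70)&(c[...,1]*2.2<c[...,2])&(c[...,0]*2.2<c[...,2])
    k,l,st,_=cv2.connectedComponentsWithStats(m.astype(np.uint8)); m=l==1+st[1:,4].argmax()
    p=np.argwhere(m)[:,::-1]+[x,y]; mu=p.mean(0); ax=np.linalg.svd(p-mu,full_matrices=False)[2][0]
    t=(p-mu)@ax; print(n,len(p),"ends",mu+ax*t.min(),mu+ax*t.max())
    return cv2.resize(im[y:y+h,x:x+w],(w*5,h*5),interpolation=2)
E
python3 -c "
from h import *
stat()
cv2.imwrite('pics/c2.png',np.hstack([red('side',250,175,75,80),red('top',275,180,80,80)]))"
```

```text
t 11.45 tcp [0.4628 0.0578 0.3476] tipz 0.1656 zt [ 0.0043  0.0008 -1.    ] x az -12.2 r 0.0503 az 113.6 q [-0.0366  0.2046 -0.2026  2.0677  0.0538  0.8697 -2.0525]
F [ 0.3716 -0.0954 -0.2136] T [ 0.0345 -0.0338 -0.0543] Ftan -0.30 rxF -0.015 gap 0.0298
side 141 ends [271.0748 190.9264] [297.8371 218.1434]
top 7 ends [317.6429 217.2143] [316.6429 220.2143]
```

View pics/c2.png

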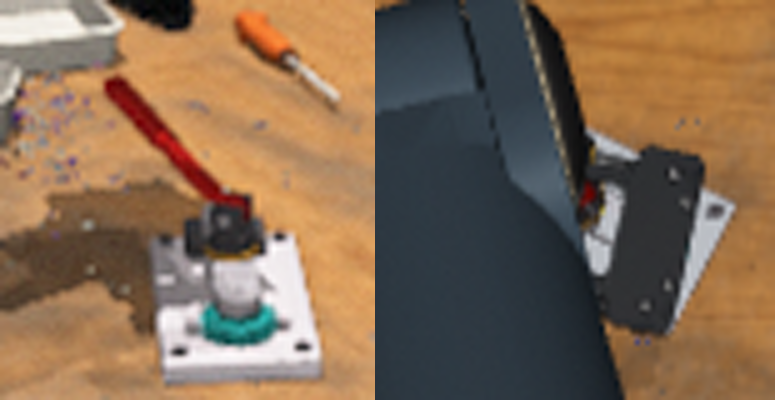

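The side view shows the lever's end at about pixel (271,191), still raised and free. The top view is blocked by the arm. I'll intersect that ray with the sphere of lever length to get the azimuth and elevation.

```bash
cat >> h.py <<'E'
def lev(u,v,pz=.060,L=.094):
    o,d=ray("side",u,v); c=np.array([*AX,pz]); w=o-c; b=w@d; D=b*b-(w@w-L*L); D=max(D,0)
    for t in(-b-D**.5,-b+D**.5):
        q=o+t*d-c; print("az %.1f elev %.1f"%(np.degrees(np.arctan2(q[1],q[0])),np.degrees(np.arcsin(q[2]/L))),q)
E
python3 -c "
from h import *
lev(271.1,191); lev(271.5,191.3,.061); lev(320,192.5,.0615)
for a in (95,100,105,110,115,120,125,130):
  c=np.radians(a); print(a,proj('side',[AX[0]+.0665*np.cos(c),AX[1]+.0665*np.sin(c),.06+.0665]))"
```

```text
az 146.2 elev 51.0 [-0.0491  0.0329  0.073 ]
az 114.3 elev 38.0 [-0.0305  0.0675  0.0579]
az 153.3 elev 51.9 [-0.0518  0.0261  0.074 ]
az 110.2 elev 34.8 [-0.0266  0.0724  0.0537]
az -33.1 elev 46.6 [ 0.0541 -0.0352  0.0683]
az 0.2 elev 33.2 [0.0786 0.0003 0.0515]
95 [279.4702 186.2956]
100 [277.7102 186.7932]
105 [276.0638 187.3439]
110 [274.5431 187.9446]
115 [273.1601 188.5914]
120 [271.9261 189.2804]
125 [270.8513 190.0071]
130 [269.9455 190.7668]
```

>>> send_rows --pt "0 0 0 0 0 -0.12" --pt "0 0 0 0 0 -0.12" --pt "0 0 0 0 0 -0.12" --pt "0 0 0 0 0 -0.12" --pt "0 0 0 0 0 -0.12" --pt "0 0 0 0 0 -0.12" --pt "0 0 0 0 0 -0.12" --pt "0 0 0 0 0 -0.12" --pt "0 0 0 0 0 -0.12" --pt "0 0 0 0 0 -0.12"

```text
t: 12.38
tcp_pos: [0.4625, 0.0576, 0.347]
tcp_rot: [0.881, 0.472, 0.001, 0.0]
wrist_force: [0.4, -0.2, -0.7]
finger_gap: 0.0302
grasp_force: 0.0
```

>>> send_rows --pt "0 0 0 0 0 -0.12" --pt "0 0 0 0 0 -0.12" --pt "0 0 0 0 0 -0.12" --pt "0 0 0 0 0 -0.12" --pt "0 0 0 0 0 -0.12" --pt "0 0 0 0 0 -0.12" --pt "0 0 0 0 0 -0.12" --pt "0 0 0 0 0 -0.12" --pt "0 0 0 0 0 -0.07"

```text
t: 13.13
tcp_pos: [0.4625, 0.0576, 0.347]
tcp_rot: [0.535, 0.845, 0.001, 0.001]
wrist_force: [0.3, 0.5, 0.9]
finger_gap: 0.0301
grasp_force: 0.0
```

```bash
python3 -c "
from h import *
a=np.radians(116); to([AX[0]+.055*np.cos(a),AX[1]+.055*np.sin(a),.270])
red('side',250,175,75,80); red('top',275,180,80,80)"
```

```text
t 13.13 tcp [0.4625 0.0576 0.347 ] tipz 0.1650 zt [ 0.0021  0.0006 -1.    ] x az 115.3 r 0.0502 az 114.0 q [ 0.261   0.2405 -0.5458  2.053   0.1603  0.886   0.0689]
F [0.3263 0.5452 0.9366] T [ 0.0176 -0.1143 -0.0687] Ftan -0.52 rxF -0.026 gap 0.0301
tool shift mm [ 4.8398 -1.978  77.0154]
side 145 ends [271.0685 190.9319] [298.4931 218.5042]
top 6 ends [318. 219.] [317. 216.]
```

>>> send_rows --pt "4 -2 5 0 0 0" --pt "0 0 15 0 0 0" --pt "0 0 15 0 0 0" --pt "0 0 10 0 0 0" --pt "0 0 5 0 0 0" --pt "0 0 0 0 0 0"

```text
t: 13.73
tcp_pos: [0.4577, 0.0614, 0.2958]
tcp_rot: [0.535, 0.845, -0.0, -0.001]
wrist_force: [0.6, -0.4, -0.2]
finger_gap: 0.0304
grasp_force: 0.0
```

>>> send_rows --pt "0 0 10 0 0 0" --pt "0 0 10 0 0 0" --pt "0 0 6 0 0 0" --pt "0 0 0 0 0 0"

```text
t: 14.07
tcp_pos: [0.4582, 0.0603, 0.2698]
tcp_rot: [0.536, 0.844, -0.0, -0.0]
wrist_force: [0.0, 1.1, 4.4]
finger_gap: 0.0301
grasp_force: 2.0
```

>>> send_rows --pt "0 2.2 0 0 0 0.04" --pt "0 2.2 0 0 0 0.04" --pt "0 0 0 0 0 0"

```text
t: 14.32
tcp_pos: [0.4628, 0.0615, 0.2706]
tcp_rot: [0.57, 0.822, -0.0, 0.001]
wrist_force: [0.7, -1.4, 1.7]
finger_gap: 0.0295
grasp_force: 0.9
```

```bash
cat >> h.py <<'E'
def tq():
    s,M,p=stat(); d=p[:2]-AX; F=s["wrist_force"]; print("torque %.3f"%(d[0]*F[1]-d[1]*F[0]+s["torque"][2]), "grasp",s["grasp_force"])
E
python3 -c "
from h import *
tq()"
```

```text
t 14.32 tcp [0.4628 0.0615 0.2706] tipz 0.0886 zt [ 0.0006 -0.001  -1.    ] x az 110.6 r 0.0537 az 112.0 q [ 0.1845  0.3544 -0.4866  2.1236  0.2512  0.7173 -0.1081]
F [ 0.6515 -1.4217  1.7331] T [-0.2645  0.031  -0.0241] Ftan -0.07 rxF -0.004 gap 0.0295
torque -0.028 grasp 0.9492473225463982
```

>>> send_rows --pt "0 2.2 0 0 0 0.04" --pt "0 2.2 0 0 0 0.04" --pt "0 2.2 0 0 0 0.04"

```text
t: 14.57
tcp_pos: [0.4687, 0.0635, 0.2706]
tcp_rot: [0.618, 0.786, -0.0, 0.0]
wrist_force: [-0.8, -1.3, 2.7]
finger_gap: 0.0299
grasp_force: 0.9
```

>>> send_rows --pt "0 2.2 0 0 0 0.04" --pt "0 2.2 0 0 0 0.04" --pt "0 0 0 0 0 0"

```text
t: 14.82
tcp_pos: [0.4734, 0.0649, 0.2707]
tcp_rot: [0.648, 0.761, 0.0, 0.0]
wrist_force: [0.7, -0.2, -0.3]
finger_gap: 0.0301
grasp_force: 0.0
```

```bash
python3 -c "
from h import *
tq()
cv2.imwrite('pics/c3.png',np.hstack([red('side',250,150,80,100),red('top',275,165,80,100)]))"
```

```text
t 14.82 tcp [0.4734 0.0649 0.2707] tipz 0.0887 zt [ 0.0013  0.     -1.    ] x az 99.2 r 0.0541 az 100.1 q [ 0.1391  0.3622 -0.4377  2.1023  0.2301  0.7207 -0.2871]
F [ 0.7055 -0.1984 -0.2811] T [ 0.0127 -0.1144  0.0108] Ftan -0.66 rxF -0.036 gap 0.0301
torque -0.025 grasp 0.0
side 139 ends [263.9509 202.1136] [299.2653 217.3866]
top 13 ends [316.1173 215.9578] [317.5065 219.8177]
```

View pics/c3.png

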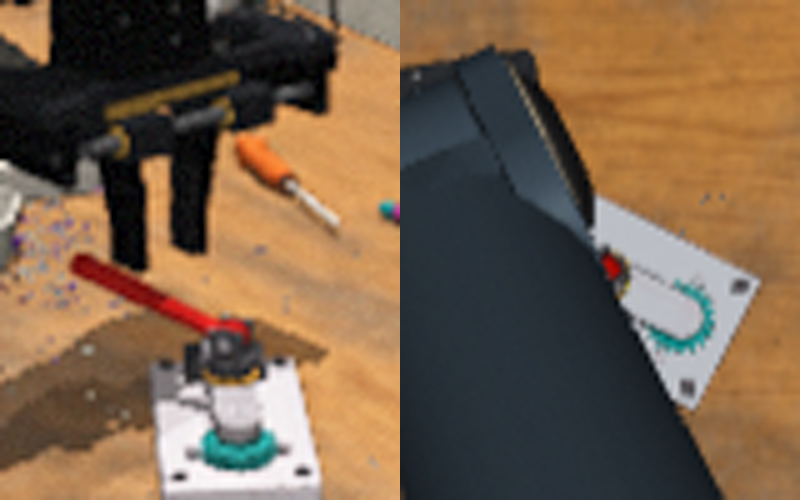

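The side view shows the trailing finger came down on the lever and partly folded it. Its end is now at about (264,202), with both fingers above it on the clockwise side. So the lever's azimuth was larger than I estimated, and I need to re-measure from the end point and the lever axis.

```bash
python3 -c "
from h import *
lev(264,202.1); lev(265,202.1)
for a in (115,120,125,130,135,140,145):
  for e in (20,25,30,35):
    c=np.radians(a);E=np.radians(e);q=proj('side',[AX[0]+.094*np.cos(E)*np.cos(c),AX[1]+.094*np.cos(E)*np.sin(c),.06+.094*np.sin(E)])
    h=proj('side',[AX[0]+.02*np.cos(E)*np.cos(c),AX[1]+.02*np.cos(E)*np.sin(c),.06+.02*np.sin(E)])
    if np.hypot(*(q-[264.3,202.1]))<2.5: print(a,e,q,h)"
```

```text
az 162.1 elev 33.2 [-0.0749  0.0242  0.0514]
az 122.1 elev 16.9 [-0.0478  0.0761  0.0274]
az 166.2 elev 34.7 [-0.0751  0.0184  0.0535]
az 118.3 elev 15.4 [-0.043   0.0797  0.025 ]
120 20 [265.1178 200.0919] [288.309 213.783]
125 20 [263.6779 201.0975] [288.025  214.0145]
130 20 [262.4541 202.151 ] [287.7909 214.2549]
135 25 [262.5283 200.6411] [287.8512 213.9549]
145 30 [262.7052 200.2114] [287.9596 213.9018]
```

>>> send_rows --pt "0 0 -20 0 0 0" --pt "0 0 -25 0 0 0" --pt "-10 0 -25 0 0 0" --pt "-40 -6 0 0 0 0" --pt "-40 -6 0 0 0 0" --pt "-40 -6 0 0 0 0" --pt "-40 -6 0 0 0 0" --pt "-40 -6 0 0 0 0" --pt "-40 -6 0 0 0 0" --pt "-40 -6 0 0 0 0"

```text
t: 15.75
tcp_pos: [0.4773, -0.2299, 0.3407]
tcp_rot: [0.648, 0.762, -0.0, 0.0]
wrist_force: [0.5, 0.5, 0.1]
finger_gap: 0.0304
grasp_force: 0.0
```

```bash
python3 -c "
from h import *
stat()
cv2.imwrite('pics/c4.png',np.hstack([red('side',250,150,80,100),red('top',275,165,80,100)]))"
```

```text
t 15.75 tcp [ 0.4773 -0.2299  0.3407] tipz 0.1587 zt [ 0.0002 -0.0004 -1.    ] x az 99.3 r 0.2416 az -91.3 q [ 0.6282  0.3225 -0.3167  1.9333  0.1263  0.9043  0.4105]
F [0.5321 0.5242 0.1086] T [ 0.0504 -0.1644  0.0251] Ftan 0.52 rxF 0.126 gap 0.0304
side 145 ends [264.0337 201.923 ] [299.2825 217.3546]
top 189 ends [317.8869 216.8503] [287.7188 239.6275]
```

View pics/c4.png

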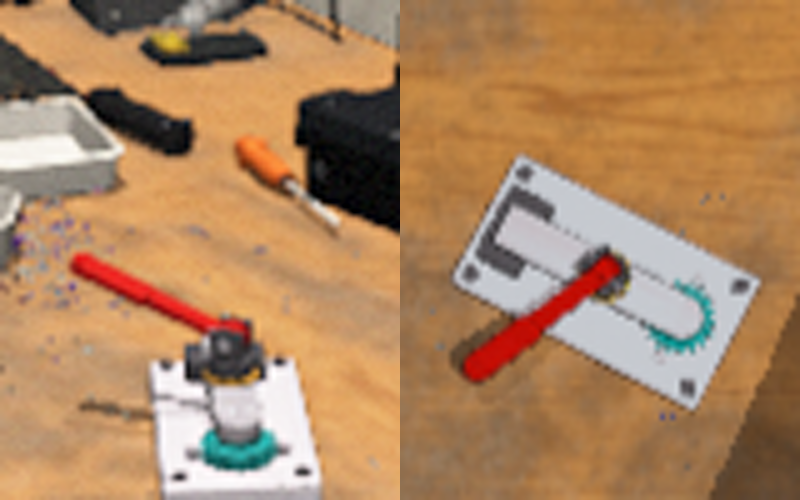

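Both views are now clear. The lever's end is at (264,202) in the side view and (288.5,239) in the top view. I'll triangulate it.

```bash
python3 -c "
from h import *
e,err=tri((264.3,201.8),(288.3,239.2)); print(e,err)
d=e-[*AX,.06];print(np.linalg.norm(d),'elev',np.degrees(np.arcsin(d[2]/np.linalg.norm(d))),'az',np.degrees(np.arctan2(d[1],d[0])))
f=plane('top',288.3,239.2,e[2]); g=plane('top',317,217.5,.07); print(f,g,np.degrees(np.arctan2(*(f-g)[[1,0]])))
e,err=tri((319.7,192.5),(329.2,192.4)); print(e,err)"
```

```text
[0.43   0.0781 0.0927] 0.0015717955765632407
0.09098032803930522 elev 21.04024742128503 az 128.5073461190913
[0.4293 0.0785 0.0927] [0.4863 0.0079 0.07  ] 128.8755732985378
[ 0.5402 -0.0207  0.1285] 0.003643596685477835
```

>>> send_rows --pt "40 0 0 0 0 -0.1" --pt "40 0 0 0 0 -0.1" --pt "40 0 0 0 0 -0.1" --pt "40 0 0 0 0 -0.1" --pt "40 0 0 0 0 -0.11" --pt "40 0 0 0 0 0" --pt "20 0 0 0 0 0" --pt "0 0 0 0 0 0" --grip -0.08

```text
t: 16.52
tcp_pos: [0.3676, 0.0077, 0.3404]
tcp_rot: [0.431, 0.902, -0.001, -0.0]
wrist_force: [-0.2, -1.0, 0.1]
finger_gap: 0.0397
grasp_force: 0.0
```

```bash
python3 -c "
from h import *
a=np.radians(128.5); to([AX[0]+.058*np.cos(a),AX[1]+.058*np.sin(a),.246])"
```

```text
t 16.52 tcp [0.3676 0.0077 0.3404] tipz 0.1584 zt [-0.0017 -0.0014 -1.    ] x az 128.9 r 0.1154 az -178.0 q [ 0.4316  0.0789 -0.5856  2.251   0.0607  0.8276  0.4851]
F [-0.2056 -1.0304  0.1303] T [-0.0236 -0.1405 -0.0211] Ftan 1.02 rxF 0.118 gap 0.0397
tool shift mm [-11.3397  92.8474  94.2151]
```

>>> send_rows --pt "-4 31 0 0 0 0" --pt "-4 31 0 0 0 0" --pt "-3 31 0 0 0 0" --pt "0 0 0 0 0 0" --pt "0 0 20 0 0 0" --pt "0 0 20 0 0 0" --pt "0 0 10 0 0 0" --pt "0 0 0 0 0 0"

```text
t: 17.18
tcp_pos: [0.4495, 0.0529, 0.2887]
tcp_rot: [0.435, 0.901, -0.001, -0.002]
wrist_force: [-0.0, 0.6, 0.1]
finger_gap: 0.0399
grasp_force: 0.0
```

```bash
python3 -c "
from h import *
a=np.radians(128.5); to([AX[0]+.058*np.cos(a),AX[1]+.058*np.sin(a),.246])"
```

```text
t 17.18 tcp [0.4495 0.0529 0.2887] tipz 0.1067 zt [-0.0049 -0.0005 -1.    ] x az 128.5 r 0.0530 az 129.0 q [ 0.2756  0.317  -0.5704  2.1343  0.246   0.7581  0.2182]
F [-0.0476  0.5927  0.0901] T [ 0.0075 -0.1752  0.0462] Ftan -0.34 rxF -0.018 gap 0.0399
tool shift mm [ 4.868   0.6775 42.6938]
```

Well centred on the lever. I'll go down and close on it.

>>> send_rows --pt "3 0 10 0 0 0" --pt "2 0 12 0 0 0" --pt "0 0 12 0 0 0" --pt "0 0 8 0 0 0" --pt "0 0 0 0 0 0"

```text
t: 17.6
tcp_pos: [0.4469, 0.0574, 0.2478]
tcp_rot: [0.435, 0.901, -0.0, -0.001]
wrist_force: [0.7, -0.1, 0.5]
finger_gap: 0.0398
grasp_force: 0.0
```

>>> send_rows --pt "0 0 0 0 0 0" --pt "0 0 0 0 0 0" --pt "0 0 0 0 0 0" --pt "0 0 0 0 0 0" --grip -1

```text
t: 17.93
tcp_pos: [0.4476, 0.0575, 0.2493]
tcp_rot: [0.435, 0.9, 0.0, 0.001]
wrist_force: [-0.3, -0.5, 0.0]
finger_gap: 0.021
grasp_force: 0.0
```

```bash
python3 -c "
from h import *
tq()"
```

```text
t 17.93 tcp [0.4476 0.0575 0.2493] tipz 0.0673 zt [ 0.0015 -0.     -1.    ] x az 128.4 r 0.0578 az 127.6 q [ 0.2281  0.38   -0.537   2.1707  0.314   0.663   0.1436]
F [-0.3335 -0.5454  0.0233] T [ 0.0516 -0.147  -0.0183] Ftan 0.60 rxF 0.035 gap 0.0210
torque 0.016 grasp 0.0
```

>>> send_rows --pt "0 0 0 0 0 0" --pt "0 0 0 0 0 0" --pt "0 0 0 0 0 0" --pt "0 0 0 0 0 0"

```text
t: 18.27
tcp_pos: [0.4475, 0.0577, 0.249]
tcp_rot: [0.435, 0.901, 0.0, 0.0]
wrist_force: [-0.8, 0.2, 2.0]
finger_gap: 0.0149
grasp_force: 30.0
```

>>> send_rows --pt "-1.7 0 -4 0 0 0" --pt "-2 0 -3.9 0 0 0" --pt "-2.2 0 -3.7 0 0 0" --pt "-2.5 0 -3.5 0 0 0" --pt "-1.3 0 -1.7 0 0 0" --pt "0 0 0 0 0 0"

```text
t: 18.77
tcp_pos: [0.4532, 0.0499, 0.2657]
tcp_rot: [0.435, 0.9, 0.0, -0.0]
wrist_force: [0.7, 3.3, -8.0]
finger_gap: 0.0148
grasp_force: 30.0
```

```bash
python3 -c "
from h import *
tq();
e,err=(red('side',250,150,80,100),0)"
```

```text
t 18.77 tcp [0.4532 0.0499 0.2657] tipz 0.0837 zt [-0.0003  0.0004 -1.    ] x az 128.4 r 0.0484 az 127.8 q [ 0.2603  0.3589 -0.5504  2.1478  0.2867  0.705   0.1886]
F [ 0.7063  3.287  -7.9662] T [ 0.6941 -0.3279  0.1496] Ftan -2.57 rxF -0.124 gap 0.0148
torque 0.025 grasp 29.998388247331604
side 75 ends [279.4338 204.8724] [298.7389 217.4023]
```

>>> send_rows --pt "-1.3 0 -1.6 0 0 0" --pt "-1.3 0 -1.6 0 0 0" --pt "0 0 0 0 0 0"

```text
t: 19.07
tcp_pos: [0.4548, 0.0479, 0.2688]
tcp_rot: [0.435, 0.9, -0.0, -0.0]
wrist_force: [-0.0, 2.6, -8.0]
finger_gap: 0.0147
grasp_force: 30.0
```

>>> send_rows --pt "0 0 0 0 0 0" --pt "0 0 0 0 0 0" --pt "0 0 0 0 0 0" --grip -0.45

```text
t: 19.32
tcp_pos: [0.4554, 0.0476, 0.2695]
tcp_rot: [0.435, 0.9, -0.0, 0.001]
wrist_force: [-0.2, 0.3, 0.4]
finger_gap: 0.0225
grasp_force: 0.0
```

```bash
python3 -c "
from h import *
tq()"
```

```text
t 19.32 tcp [0.4554 0.0476 0.2695] tipz 0.0875 zt [ 0.0014 -0.0009 -1.    ] x az 128.4 r 0.0452 az 127.4 q [ 0.2667  0.3546 -0.5512  2.1411  0.2833  0.7139  0.1976]
F [-0.1752  0.2924  0.373 ] T [ 0.0494 -0.1101 -0.013 ] Ftan -0.04 rxF -0.002 gap 0.0225
torque -0.015 grasp 0.0
```

>>> send_rows --pt "3.5 0 0 0 0 0" --pt "3.5 0 0 0 0 0" --pt "0 1.5 0 0 0 0.03" --pt "0 1.5 0 0 0 0.03" --pt "0 1.5 0 0 0 0.03" --pt "0 0 0 0 0 0"

```text
t: 19.82
tcp_pos: [0.454, 0.0563, 0.2689]
tcp_rot: [0.475, 0.88, -0.0, 0.0]
wrist_force: [-0.8, -0.3, -0.6]
finger_gap: 0.0241
grasp_force: 0.4
```

```bash
python3 -c "
from h import *
tq()"
```

```text
t 19.82 tcp [0.454  0.0563 0.2689] tipz 0.0869 zt [-0.0003 -0.0006 -1.    ] x az 123.3 r 0.0532 az 122.9 q [ 0.2322  0.3519 -0.5327  2.1428  0.2723  0.7113  0.0993]
F [-0.7864 -0.2992 -0.601 ] T [-0.15    0.0384 -0.0331] Ftan 0.82 rxF 0.044 gap 0.0241
torque 0.011 grasp 0.41658635209387285
```

Contact again. From here I tighten in small steps.

>>> send_rows --pt "0 1.6 0 0 0 0.03" --pt "0 1.6 0 0 0 0.03" --pt "0 1.6 0 0 0 0.03" --pt "0 0 0 0 0 0"

```text
t: 20.15
tcp_pos: [0.4571, 0.0581, 0.2684]
tcp_rot: [0.514, 0.858, -0.002, -0.001]
wrist_force: [-4.3, -2.7, 2.6]
finger_gap: 0.0239
grasp_force: 2.3
```

```bash
python3 -c "
from h import *
tq()"
```

```text
t 20.15 tcp [0.4571 0.0581 0.2684] tipz 0.0864 zt [-0.004  -0.0023 -1.    ] x az 118.2 r 0.0531 az 119.0 q [ 0.2096  0.3544 -0.5101  2.136   0.2633  0.7151  0.0161]
F [-4.3367 -2.6798  2.6084] T [-0.4613  0.803   0.007 ] Ftan 5.09 rxF 0.271 gap 0.0239
torque 0.278 grasp 2.349071094732136
```

>>> send_rows --pt "0 1.6 0 0 0 0.03" --pt "0 1.6 0 0 0 0.03" --pt "0 1.6 0 0 0 0.03" --pt "0 0 0 0 0 0"

```text
t: 20.48
tcp_pos: [0.4608, 0.0601, 0.2682]
tcp_rot: [0.552, 0.834, -0.003, -0.002]
wrist_force: [-5.8, -2.7, 5.1]
finger_gap: 0.0236
grasp_force: 3.5
```

```bash
python3 -c "
from h import *
tq()"
```

```text
t 20.48 tcp [0.4608 0.0601 0.2682] tipz 0.0862 zt [-0.006  -0.0031 -1.    ] x az 113.0 r 0.0532 az 114.6 q [ 0.1875  0.3571 -0.488   2.1281  0.2538  0.718  -0.0666]
F [-5.8001 -2.6765  5.0501] T [-0.6065  1.2999 -0.0016] Ftan 6.39 rxF 0.340 gap 0.0236
torque 0.338 grasp 3.525910172756994
```

>>> send_rows --pt "0 1.6 -0.5 0 0 0.03" --pt "0 1.6 -0.5 0 0 0.03" --pt "0 1.6 -0.5 0 0 0.03" --pt "0 0 0 0 0 0"

```text
t: 20.82
tcp_pos: [0.4645, 0.0609, 0.2689]
tcp_rot: [0.589, 0.808, -0.005, -0.002]
wrist_force: [-7.7, -4.4, 0.4]
finger_gap: 0.0244
grasp_force: 4.3
```

```bash
python3 -c "
from h import *
tq()
cv2.imwrite('pics/c5.png',red('side',240,130,100,110))"
```

```text
t 20.82 tcp [0.4645 0.0609 0.2689] tipz 0.0869 zt [-0.0089 -0.0047 -0.9999] x az 107.8 r 0.0525 az 110.5 q [ 0.1678  0.3583 -0.4657  2.1195  0.2433  0.724  -0.1465]
F [-7.7452 -4.4351  0.418 ] T [-1.0264  1.4681  0.0803] Ftan 8.81 rxF 0.462 gap 0.0244
torque 0.543 grasp 4.291176638798788
side 104 ends [277.5998 200.7275] [298.9641 218.0443]
```

View pics/c5.png

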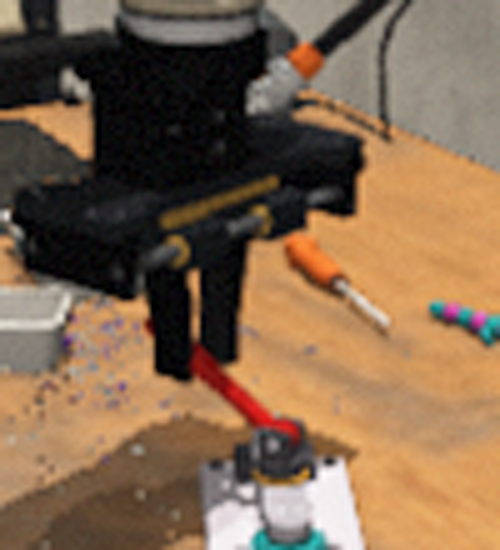

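The side view shows the lever squarely between the fingers, with the trailing finger pushing. The torque is about 0.54 N m, so I'll tighten a little more.

>>> send_rows --pt "0 1.6 -0.2 0 0 0.01" --pt "0 1.6 -0.2 0 0 0.01" --pt "0 0 0 0 0 0"

```text
t: 21.12
tcp_pos: [0.467, 0.0618, 0.269]
tcp_rot: [0.597, 0.802, -0.005, -0.003]
wrist_force: [-7.8, -4.4, 1.5]
finger_gap: 0.0243
grasp_force: 4.9
```

```bash
python3 -c "
from h import *
tq()"
```

```text
t 21.12 tcp [0.467  0.0618 0.269 ] tipz 0.0870 zt [-0.0108 -0.0051 -0.9999] x az 106.7 r 0.0526 az 107.6 q [ 0.1621  0.3614 -0.4608  2.1135  0.2415  0.7282 -0.1645]
F [-7.8234 -4.3575  1.5266] T [-1.0008  1.6739  0.1217] Ftan 8.77 rxF 0.461 gap 0.0243
torque 0.583 grasp 4.882458806969225
```

>>> send_rows --pt "-0.1 1.6 -0.2 0 0 0.02" --pt "-0.1 1.6 -0.2 0 0 0.02" --pt "0 0 0 0 0 0" --pt "0 0 0 0 0 0"

```text
t: 21.45
tcp_pos: [0.4694, 0.0624, 0.2691]
tcp_rot: [0.613, 0.79, -0.006, -0.003]
wrist_force: [-10.0, -4.2, 0.9]
finger_gap: 0.0243
grasp_force: 5.4
```

```bash
python3 -c "
from h import *
tq()
for i in range(3): red('side',240,130,100,110); tq()"|grep -E "torque|F|r 0"
```

```text
t 21.45 tcp [0.4694 0.0624 0.2691] tipz 0.0871 zt [-0.0128 -0.0055 -0.9999] x az 104.5 r 0.0525 az 104.9 q [ 0.153   0.3637 -0.4509  2.1079  0.237   0.7317 -0.1997]
F [-9.9538 -4.1914  0.9055] T [-0.994   1.9806  0.1203] Ftan 10.70 rxF 0.561 gap 0.0243
torque 0.682 grasp 5.378855145099806
t 21.50 tcp [0.4694 0.0624 0.2691] tipz 0.0871 zt [-0.0127 -0.0055 -0.9999] x az 104.5 r 0.0525 az 104.9 q [ 0.1531  0.3636 -0.451   2.1079  0.237   0.7316 -0.1996]
F [-9.7874 -4.9225  0.5982] T [-1.011   1.9547  0.1065] Ftan 10.72 rxF 0.563 gap 0.0237
torque 0.669 grasp 5.373338150238851
t 21.55 tcp [0.4694 0.0624 0.2691] tipz 0.0871 zt [-0.0127 -0.0055 -0.9999] x az 104.5 r 0.0525 az 104.9 q [ 0.1531  0.3636 -0.451   2.108   0.237   0.7316 -0.1997]
F [-9.1767 -4.5352  2.0362] T [-1.0177  2.0205  0.116 ] Ftan 10.03 rxF 0.527 gap 0.0240
torque 0.643 grasp 5.372265679616248
t 21.60 tcp [0.4694 0.0624 0.2691] tipz 0.0871 zt [-0.0126 -0.0055 -0.9999] x az 104.4 r 0.0525 az 104.9 q [ 0.1532  0.3636 -0.451   2.1079  0.237   0.7316 -0.1997]
F [-9.1383 -4.2496  1.0359] T [-1.0082  1.9617  0.1554] Ftan 9.92 rxF 0.521 gap 0.0240
torque 0.676 grasp 5.370852212654427
```

>>> send_rows --pt "-0.1 1.5 -0.1 0 0 0.01" --pt "0 0 0 0 0 0" --pt "0 0 0 0 0 0"

```text
t: 21.85
tcp_pos: [0.4707, 0.0627, 0.2691]
tcp_rot: [0.616, 0.787, -0.006, -0.004]
wrist_force: [-10.6, -4.2, 1.8]
finger_gap: 0.024
grasp_force: 5.7
```

```bash
python3 -c "
from h import *
tq()
for i in range(2): red('side',240,130,100,110); tq()"|grep -E "torque|F|r 0"
```

```text
t 21.85 tcp [0.4707 0.0627 0.2691] tipz 0.0871 zt [-0.0136 -0.0056 -0.9999] x az 103.9 r 0.0525 az 103.5 q [ 0.1505  0.3652 -0.4484  2.105   0.2359  0.7335 -0.2086]
F [-10.6199  -4.2186   1.7884] T [-0.9551  2.1466  0.1196] Ftan 11.31 rxF 0.594 gap 0.0240
torque 0.713 grasp 5.697281070024474
t 21.90 tcp [0.4707 0.0628 0.2691] tipz 0.0871 zt [-0.0135 -0.0056 -0.9999] x az 103.9 r 0.0525 az 103.5 q [ 0.1505  0.3651 -0.4485  2.1051  0.236   0.7335 -0.2086]
F [-10.3039  -4.5509   1.9054] T [-0.9677  2.1604  0.1143] Ftan 11.08 rxF 0.582 gap 0.0239
torque 0.696 grasp 5.691964551515412
t 21.95 tcp [0.4706 0.0628 0.2691] tipz 0.0871 zt [-0.0135 -0.0056 -0.9999] x az 103.9 r 0.0525 az 103.5 q [ 0.1505  0.3651 -0.4485  2.1051  0.236   0.7334 -0.2086]
F [-9.7142 -3.8358  2.6859] T [-0.9577  2.1764  0.0912] Ftan 10.34 rxF 0.543 gap 0.0242
torque 0.634 grasp 5.691164326417493
```

>>> send_rows --pt "0 -3 0 0 0 0" --pt "0 -3 0 0 0 0" --pt "0 -3 0 0 0 0" --pt "0 -1 0 0 0 0" --pt "0 0 0 0 0 0"

```text
t: 22.37
tcp_pos: [0.4632, 0.0605, 0.27]
tcp_rot: [0.617, 0.787, -0.003, -0.001]
wrist_force: [-2.9, -3.8, -2.3]
finger_gap: 0.0238
grasp_force: 2.4
```

```bash
python3 -c "
from h import *
tq()"
```

```text
t 22.37 tcp [0.4632 0.0605 0.27  ] tipz 0.0880 zt [-0.0053 -0.0033 -1.    ] x az 103.9 r 0.0526 az 112.0 q [ 0.157   0.3515 -0.4512  2.1234  0.2328  0.719  -0.2054]
F [-2.8944 -3.7932 -2.3164] T [-0.8914  0.4906  0.1105] Ftan 4.11 rxF 0.216 gap 0.0238
torque 0.326 grasp 2.40532624462503
```

>>> send_rows --pt "0 -2.5 0 0 0 -0.04" --pt "0 -2.5 0 0 0 -0.04" --pt "0 -2 0 0 0 -0.04" --pt "0 0 0 0 0 0"

```text
t: 22.7
tcp_pos: [0.4576, 0.0595, 0.2708]
tcp_rot: [0.568, 0.823, -0.001, -0.0]
wrist_force: [-1.0, -2.2, -1.2]
finger_gap: 0.0238
grasp_force: 1.0
```

```bash
python3 -c "
from h import *
tq()"
```

```text
t 22.70 tcp [0.4576 0.0595 0.2708] tipz 0.0888 zt [-0.0011 -0.001  -1.    ] x az 110.8 r 0.0541 az 117.9 q [ 0.1848  0.346  -0.4825  2.1348  0.2436  0.7139 -0.0963]
F [-1.0273 -2.1698 -1.2266] T [-0.4665  0.0974  0.0239] Ftan 1.92 rxF 0.104 gap 0.0238
torque 0.128 grasp 0.9894397988682613
```

>>> send_rows --pt "0 -2 0 0 0 -0.04" --pt "0 -2 0 0 0 -0.04" --pt "0 0 0 0 0 0"

```text
t: 22.95
tcp_pos: [0.4546, 0.0586, 0.2713]
tcp_rot: [0.535, 0.845, 0.0, 0.0]
wrist_force: [0.0, -1.1, -0.3]
finger_gap: 0.024
grasp_force: 0.3
```

```bash
python3 -c "
from h import *
tq()"
```

```text
t 22.95 tcp [0.4546 0.0586 0.2713] tipz 0.0893 zt [ 0.0008  0.0003 -1.    ] x az 115.3 r 0.0548 az 121.1 q [ 0.2031  0.3435 -0.5024  2.1408  0.2507  0.7118 -0.0242]
F [ 0.0463 -1.0518 -0.3491] T [-0.1248 -0.1084  0.0155] Ftan 0.50 rxF 0.028 gap 0.0240
torque 0.043 grasp 0.29265349461638834
```

>>> send_rows --pt "0 -2 0 0 0 -0.06" --pt "0 -2 0 0 0 0" --pt "0 0 -20 0 0 0" --pt "0 0 -30 0 0 0" --pt "0 0 -25 0 0 0" --pt "-34 -18 0 0 0 0" --pt "-34 -18 0 0 0 0" --pt "-34 -18 0 0 0 0" --pt "-34 -18 0 0 0 0" --pt "-34 -18 0 0 0 0" --grip -1

```text
t: 23.78
tcp_pos: [0.4537, -0.1371, 0.3467]
tcp_rot: [0.511, 0.86, 0.0, 0.001]
wrist_force: [1.1, -0.4, -0.4]
finger_gap: 0.0003
grasp_force: 0.0
```

>>> send_rows --pt "-34 -18 0 0 0 0" --pt "-34 -18 0 0 0 0" --pt "-15 -8 0 0 0 0"

```text
t: 24.03
tcp_pos: [0.4545, -0.2349, 0.3464]
tcp_rot: [0.514, 0.858, -0.001, 0.001]
wrist_force: [0.5, -0.6, -0.1]
finger_gap: 0.0006
grasp_force: 0.0
```

```bash
python3 -c "
from h import *
stat()
cv2.imwrite('pics/c6.png',np.hstack([red('side',250,150,80,100),red('top',275,165,80,100)]))"
```

```text
t 24.03 tcp [ 0.4545 -0.2349  0.3464] tipz 0.1644 zt [ 0.0016 -0.0026 -1.    ] x az 118.2 r 0.2482 az -96.6 q [ 0.7104  0.2936 -0.379   1.9652  0.139   0.9049  0.7525]
F [ 0.5246 -0.6195 -0.0514] T [ 0.0629 -0.1352  0.0161] Ftan 0.59 rxF 0.147 gap 0.0006
side 149 ends [271.3441 190.638 ] [298.467  218.5185]
top 148 ends [317.922  216.8846] [293.3354 233.4964]
```

View pics/c6.png

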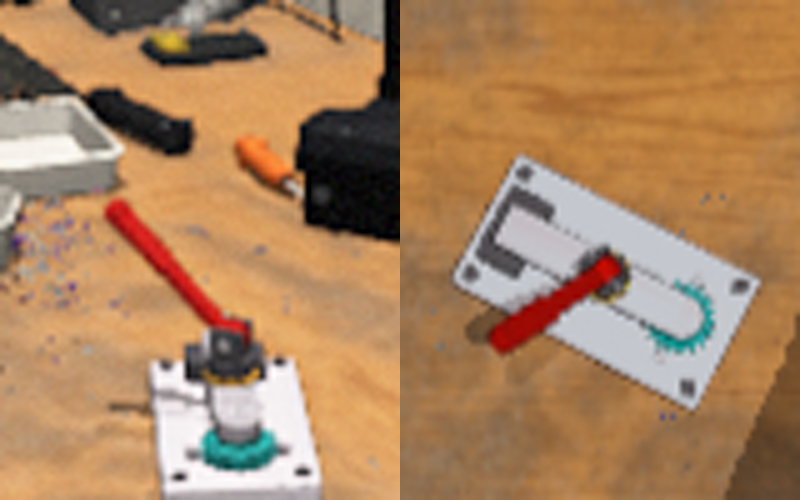

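The lever is open again, with its end at (271.5,191) in the side view and (294,233) in the top view. The bystanders look untouched.

```bash
python3 -c "
from h import *
e,err=tri((271.5,190.6),(293.9,233.0)); print(e,err)
d=e-[*AX,.06];print(np.linalg.norm(d),'elev',np.degrees(np.arcsin(d[2]/np.linalg.norm(d))),'az',np.degrees(np.arctan2(d[1],d[0])))
f=plane('top',293.9,233.0,e[2]); g=plane('top',317,217.5,.07); print(f,g,np.degrees(np.arctan2(*(f-g)[[1,0]])))"
```

```text
[0.4435 0.0623 0.1263] 0.001798253984550446
0.09227162139742837 elev 45.962321422170184 az 127.9170315308454
[0.4427 0.0627 0.1263] [0.4863 0.0079 0.07  ] 128.47681893734497
```

```bash
python3 -c "
from h import *
# c5 state: tcp, yaw 107.8, tilt zt
p=np.array([.4645,.0609,.2689]);z=np.array([-.0089,-.0047,-.9999]);a=np.radians(107.8)
x=np.array([np.cos(a),np.sin(a),0]);y=np.cross(z,x)
im=cv2.imread('pics/c5.png')
for h in (.182,.13):
  for s in (-1,1):
    for w in (0,15): print(h,s,w,(proj('side',p+z*h+y*s*(.012+w/1000))-[240,130])*5)
for az in (115,120,128):
  for e in (40,45):
    c=np.radians(az);E=np.radians(e)
    print(az,e,[(proj('side',[AX[0]+L*np.cos(E)*np.cos(c),AX[1]+L*np.cos(E)*np.sin(c),.06+L*np.sin(E)])-[240,130])*5 for L in(.03,.05,.094)])
g=cv2.cvtColor(im,cv2.COLOR_BGR2GRAY)
for r in (320,340): print(r,g[r,130:260:4])
R_=im.astype(int); m=(R_[...,2]>90)&(R_[...,1]*2<R_[...,2])
for r in range(320,440,15): 
  q=np.flatnonzero(m[r]); print(r,q.min() if len(q) else None,q.max() if len(q) else None)
"
```

```text
0.182 -1 0 [176.6469 374.0589]
0.182 -1 15 [156.8406 382.4424]
0.182 1 0 [207.6301 360.9446]
0.182 1 15 [226.5664 352.9294]
0.13 -1 0 [174.9584 280.1531]
0.13 -1 15 [154.8266 287.8311]
0.13 1 0 [206.4399 268.1465]
0.13 1 15 [225.6741 260.8108]
115 40 [array([236.2305, 394.1115]), array([211.5198, 365.1489]), array([157.4909, 301.8232])]
115 45 [array([239.0072, 391.4099]), array([216.091 , 360.5907]), array([165.8522, 293.0263])]
120 40 [array([234.19  , 395.4333]), array([208.0692, 367.2868]), array([150.7997, 305.576 ])]
120 45 [array([237.1249, 392.6281]), array([212.9088, 362.5588]), array([159.6849, 296.4699])]
128 40 [array([231.534, 397.679]), array([203.5451, 370.928 ]), array([141.8922, 312.0021])]
128 45 [array([234.6767, 394.6975]), array([208.7423, 365.9094]), array([151.4939, 302.3619])]
320 [154 149 147 138  87  34   8   8   9   6  10  10   5   5   0  62 145 127
  12  10  15  17  18  15  18   0  20  90 146 169 168 164 165]
340 [154 150 140 146 166 154  71   0   5  11   8   9  12   3   1  34  70  62
   8  14  18  17  18  20  17   3  24  85 140 159 153 144 143]
320 147 483
335 153 153
350 196 203
365 192 220
380 202 233
395 221 250
410 237 266
425 251 297
```

```bash
python3 -c "
import cv2,numpy as np
def rows(f,ox,oy,w):
  im=cv2.imread(f)[:,:w].astype(int); m=(im[...,2]>90)&(im[...,1]*2<im[...,2])&(im[...,0]*2<im[...,2])
  for v in range(196,218,2):
    q=np.flatnonzero(m[(v-oy)*5]); q=q[(q>(255-ox)*5)&(q<(305-ox)*5)] 
    print(v,(q.min()/5+ox,q.max()/5+ox) if len(q) else None,end='; ')
  print()
rows('pics/c5.png',240,130,500); rows('pics/c6.png',250,150,400); rows('pics/c2.png',250,175,375)"
```

```text
196 (np.float64(269.4), np.float64(270.0)); 198 None; 200 (np.float64(279.2), np.float64(280.6)); 202 (np.float64(278.4), np.float64(282.4)); 204 (np.float64(278.6), np.float64(284.2)); 206 (np.float64(280.4), np.float64(286.6)); 208 (np.float64(283.0), np.float64(288.8)); 210 (np.float64(285.2), np.float64(291.0)); 212 (np.float64(287.4), np.float64(293.2)); 214 (np.float64(289.4), np.float64(298.0)); 216 (np.float64(295.0), np.float64(299.8)); 
196 (np.float64(273.6), np.float64(280.0)); 198 (np.float64(275.4), np.float64(282.0)); 200 (np.float64(277.4), np.float64(283.8)); 202 (np.float64(279.2), np.float64(285.0)); 204 (np.float64(281.0), np.float64(286.6)); 206 (np.float64(283.4), np.float64(288.4)); 208 (np.float64(285.2), np.float64(290.2)); 210 (np.float64(286.8), np.float64(292.0)); 212 (np.float64(288.6), np.float64(294.0)); 214 (np.float64(290.4), np.float64(298.0)); 216 (np.float64(295.4), np.float64(299.8)); 
196 (np.float64(273.4), np.float64(279.4)); 198 (np.float64(275.2), np.float64(281.0)); 200 (np.float64(277.0), np.float64(283.0)); 202 (np.float64(278.8), np.float64(284.6)); 204 (np.float64(280.6), np.float64(286.2)); 206 (np.float64(283.2), np.float64(288.2)); 208 (np.float64(284.8), np.float64(289.8)); 210 (np.float64(286.6), np.float64(291.6)); 212 (np.float64(288.6), np.float64(293.6)); 214 (np.float64(290.4), np.float64(297.8)); 216 (np.float64(295.8), np.float64(299.8));
```

>>> send_rows --pt "32 16.6 0 0 0 0" --pt "32 16.6 0 0 0 0" --pt "32 16.6 0 0 0 0" --pt "32 16.6 0 0 0 0" --pt "32 16.6 0 0 0 0" --pt "32 16.6 0 0 0 0" --pt "32 16.6 0 0 0 0" --pt "31 16.6 0 0 0 0" --pt "0 0 0 0 0 -0.07" --pt "0 0 0 0 0 -0.07" --grip -0.36

```text
t: 24.97
tcp_pos: [0.4482, 0.0623, 0.3466]
tcp_rot: [0.444, 0.896, 0.001, 0.0]
wrist_force: [-0.0, -0.6, 0.8]
finger_gap: 0.028
grasp_force: 0.0
```

```bash
python3 -c "
from h import *
a=np.radians(128); to([AX[0]+.053*np.cos(a),AX[1]+.053*np.sin(a),.270])"
```

```text
t 24.97 tcp [0.4482 0.0623 0.3466] tipz 0.1646 zt [ 0.0013  0.0013 -1.    ] x az 127.3 r 0.0614 az 124.5 q [ 0.2887  0.2242 -0.5891  2.0793  0.1599  0.8797  0.2601]
F [-0.0365 -0.5621  0.7914] T [-0.037  -0.1643  0.0316] Ftan 0.35 rxF 0.021 gap 0.0280
tool shift mm [-8.3037 -3.7945 76.6037]
```

>>> send_rows --pt "-4 -2 0 0 0 0" --pt "-4.3 -1.8 0 0 0 0" --pt "0 0 0 0 0 0" --pt "0 0 20 0 0 0" --pt "0 0 20 0 0 0" --pt "0 0 20 0 0 0" --pt "0 0 16 0 0 0" --pt "0 0 0 0 0 0"

```text
t: 25.63
tcp_pos: [0.4497, 0.0481, 0.2676]
tcp_rot: [0.449, 0.893, -0.002, -0.003]
wrist_force: [-0.6, -0.5, 0.8]
finger_gap: 0.0277
grasp_force: 0.0
```

>>> send_rows --pt "0 1.6 0 0 0 0.03" --pt "0 1.6 0 0 0 0.03" --pt "0 1.6 0 0 0 0.03" --pt "0 1.6 0 0 0 0.03" --pt "0 1.6 0 0 0 0.03" --pt "0 1.6 -0.3 0 0 0.03" --pt "0 1.6 -0.3 0 0 0.03" --pt "0 1.6 -0.3 0 0 0.03" --pt "0 0 0 0 0 0"

```text
t: 26.38
tcp_pos: [0.4616, 0.0547, 0.2715]
tcp_rot: [0.553, 0.833, -0.001, -0.0]
wrist_force: [-2.1, -1.7, -1.0]
finger_gap: 0.0278
grasp_force: 1.3
```

```bash
python3 -c "
from h import *
tq()"
```

```text
t 26.38 tcp [0.4616 0.0547 0.2715] tipz 0.0895 zt [-0.0011 -0.0014 -1.    ] x az 112.8 r 0.0480 az 116.3 q [ 0.192   0.349  -0.478   2.1271  0.243   0.7182 -0.0475]
F [-2.1254 -1.7071 -1.0215] T [-0.4115  0.2719  0.0513] Ftan 2.66 rxF 0.128 gap 0.0278
torque 0.179 grasp 1.3280389696592465
```

>>> send_rows --pt "0.4 1.6 -0.3 0 0 0.02" --pt "0.4 1.6 -0.3 0 0 0.02" --pt "0.4 1.6 -0.3 0 0 0.02" --pt "0.4 1.6 -0.3 0 0 0.02" --pt "0.4 1.6 -0.3 0 0 0.02" --pt "0 0 0 0 0 0"

```text
t: 26.88
tcp_pos: [0.4672, 0.0584, 0.2714]
tcp_rot: [0.594, 0.804, -0.004, -0.001]
wrist_force: [-4.8, -7.2, -3.9]
finger_gap: 0.0282
grasp_force: 3.7
```

```bash
python3 -c "
from h import *
tq()
i=proj('side',[0,0,0]); red('side',240,130,100,110)
tq()"
```

```text
t 26.88 tcp [0.4672 0.0584 0.2714] tipz 0.0894 zt [-0.0063 -0.0041 -1.    ] x az 107.1 r 0.0492 az 108.6 q [ 0.1636  0.3549 -0.4529  2.1139  0.2343  0.7271 -0.1436]
F [-4.781  -7.205  -3.8865] T [-1.3537  0.7712  0.1566] Ftan 6.83 rxF 0.336 gap 0.0282
torque 0.493 grasp 3.7184963595655063
side 107 ends [277.406  196.5494] [298.6182 218.3712]
t 26.93 tcp [0.4671 0.0583 0.2714] tipz 0.0894 zt [-0.0065 -0.0041 -1.    ] x az 107.1 r 0.0492 az 108.7 q [ 0.1637  0.3548 -0.453   2.1141  0.2342  0.7271 -0.1431]
F [-4.8951 -6.2488 -3.157 ] T [-1.3363  0.8096  0.1228] Ftan 6.64 rxF 0.327 gap 0.0278
torque 0.450 grasp 3.644742666710954
```

>>> send_rows --pt "0 1.6 0 0 0 0.02" --pt "0 1.6 0.1 0 0 0.02" --pt "0 1.6 0.1 0 0 0.02" --pt "0 1.6 0.1 0 0 0.02" --pt "0 0 0 0 0 0" --pt "0 0 0 0 0 0"

```text
t: 27.43
tcp_pos: [0.4723, 0.0603, 0.271]
tcp_rot: [0.625, 0.78, -0.005, -0.002]
wrist_force: [-8.6, -6.5, 1.1]
finger_gap: 0.0281
grasp_force: 4.9
```

```bash
python3 -c "
from h import *
tq()
red('side',240,130,100,110)
tq()"
```

```text
t 27.43 tcp [0.4723 0.0603 0.271 ] tipz 0.0890 zt [-0.0095 -0.0046 -0.9999] x az 102.6 r 0.0497 az 102.3 q [ 0.144   0.3608 -0.4333  2.1027  0.2264  0.7324 -0.2163]
F [-8.5664 -6.5243  1.0906] T [-1.2431  1.6317  0.0999] Ftan 9.76 rxF 0.486 gap 0.0281
torque 0.585 grasp 4.947798452220695
side 112 ends [278.2839 196.5963] [298.5676 218.4022]
t 27.48 tcp [0.4723 0.0603 0.271 ] tipz 0.0890 zt [-0.0095 -0.0046 -0.9999] x az 102.6 r 0.0497 az 102.4 q [ 0.1441  0.3607 -0.4333  2.1028  0.2264  0.7323 -0.2163]
F [-9.1526 -5.3998  0.4885] T [-1.2232  1.5584  0.0641] Ftan 10.10 rxF 0.502 gap 0.0281
torque 0.566 grasp 4.939459172667284
```

>>> send_rows --pt "0 1.6 0 0 0 0.025" --pt "0 1.6 0 0 0 0.025" --pt "0 1.6 0 0 0 0.025" --pt "0 1.6 0 0 0 0.025" --pt "0 0 0 0 0 0" --pt "0 0 0 0 0 0"

```text
t: 27.98
tcp_pos: [0.4776, 0.0616, 0.2708]
tcp_rot: [0.664, 0.748, -0.006, -0.003]
wrist_force: [-10.7, -5.9, 3.3]
finger_gap: 0.0278
grasp_force: 6.2
```

```bash
python3 -c "
from h import *
tq()
red('side',240,130,100,110)
tq()"
```

```text
t 27.98 tcp [0.4776 0.0616 0.2708] tipz 0.0888 zt [-0.0126 -0.0051 -0.9999] x az 96.9 r 0.0502 az 96.0 q [ 0.1219  0.3658 -0.4087  2.0912  0.2155  0.7376 -0.3052]
F [-10.7286  -5.8674   3.3492] T [-1.2008  2.2316  0.1827] Ftan 11.29 rxF 0.566 gap 0.0278
torque 0.749 grasp 6.1671019857385545
side 115 ends [278.9672 196.9464] [298.6399 218.4136]
t 28.03 tcp [0.4776 0.0616 0.2708] tipz 0.0888 zt [-0.0126 -0.0051 -0.9999] x az 96.9 r 0.0502 az 96.1 q [ 0.122   0.3658 -0.4088  2.0913  0.2156  0.7376 -0.3052]
F [-10.8807  -5.8337   4.0732] T [-1.1269  2.2923  0.0995] Ftan 11.44 rxF 0.574 gap 0.0284
torque 0.674 grasp 6.160140099364071
```

>>> send_rows --pt "0 1.6 0 0 0 0.02" --pt "0 0 0 0 0 0" --pt "0 0 0 0 0 0"

```text
t: 28.28
tcp_pos: [0.479, 0.0619, 0.2707]
tcp_rot: [0.671, 0.741, -0.006, -0.003]
wrist_force: [-12.9, -4.8, 3.3]
finger_gap: 0.0279
grasp_force: 6.5
```

>>> send_rows --pt "0 -2 0 0 0 -0.03" --pt "0 -2 0 0 0 -0.03" --pt "0 -2 0 0 0 -0.03" --pt "0 -2 0 0 0 -0.03" --pt "0 -2 0 0 0 -0.03" --pt "0 -2 0 0 0 -0.03" --pt "0 -2 0 0 0 -0.03" --pt "0 0 0 0 0 0"

```text
t: 28.95
tcp_pos: [0.468, 0.0596, 0.2717]
tcp_rot: [0.589, 0.808, -0.002, -0.001]
wrist_force: [-2.7, -4.4, -1.6]
finger_gap: 0.0278
grasp_force: 2.2
```

```bash
python3 -c "
from h import *
tq()"
```

```text
t 28.95 tcp [0.468  0.0596 0.2717] tipz 0.0897 zt [-0.0031 -0.0018 -1.    ] x az 107.8 r 0.0502 az 107.3 q [ 0.165   0.3557 -0.457   2.1125  0.2353  0.7248 -0.1347]
F [-2.7428 -4.4433 -1.6308] T [-0.8541  0.4146  0.0272] Ftan 3.94 rxF 0.198 gap 0.0278
torque 0.225 grasp 2.1929854202295473
```

>>> send_rows --pt "0 -2 0 0 0 -0.03" --pt "0 -2 0 0 0 -0.03" --pt "0 -2 0 0 0 -0.03" --pt "0 -2 0 0 0 -0.03" --pt "0 -1.5 0 0 0 -0.03" --pt "0 0 0 0 0 0" --pt "0 0 -20 0 0 0" --pt "0 0 -25 0 0 0" --pt "0 0 -30 0 0 0" --pt "0 0 0 0 0 0"

```text
t: 29.78
tcp_pos: [0.4626, 0.0589, 0.3528]
tcp_rot: [0.527, 0.85, 0.004, 0.005]
wrist_force: [0.8, -0.7, -0.1]
finger_gap: 0.0273
grasp_force: 0.0
```

>>> send_rows --pt "-33 -15 0 0 0 0" --pt "-33 -15 0 0 0 0" --pt "-33 -15 0 0 0 0" --pt "-33 -15 0 0 0 0" --pt "-33 -15 0 0 0 0" --pt "-33 -15 0 0 0 0" --pt "-33 -15 0 0 0 0" --pt "-33 -15 0 0 0 0" --pt "0 0 0 0 0 0" --grip -1

```text
t: 30.53
tcp_pos: [0.47, -0.2403, 0.3476]
tcp_rot: [0.532, 0.847, -0.001, 0.003]
wrist_force: [0.2, -0.6, -0.0]
finger_gap: 0.0004
grasp_force: 0.0
```

```bash
python3 -c "
from h import *
s,M,p=stat()
red('side',250,150,80,100);red('top',275,165,80,100)
im=bot.camera('top')[:,:,::-1]
for a in range(118,132,2):
  c=np.radians(a); print(a,proj('top',[AX[0]+.066*np.cos(c),AX[1]+.066*np.sin(c),.126]))"
```

```text
t 30.53 tcp [ 0.47   -0.2403  0.3476] tipz 0.1656 zt [ 0.0032 -0.0044 -1.    ] x az 115.7 r 0.2524 az -92.9 q [ 0.6869  0.3149 -0.359   1.9301  0.1416  0.9157  0.707 ]
F [ 0.1875 -0.6168 -0.0326] T [ 0.0366 -0.0913  0.0387] Ftan 0.22 rxF 0.055 gap 0.0004
side 156 ends [271.6983 190.2865] [298.483 218.491]
top 150 ends [317.988  216.9804] [292.3876 232.6339]
118 [290.9626 229.1393]
120 [291.411  229.9816]
122 [291.8889 230.808 ]
124 [292.3958 231.6175]
126 [292.9312 232.409 ]
128 [293.4943 233.1814]
130 [294.0845 233.934 ]
```

>>> send_rows --pt "34.4 14 0 0 0 0" --pt "34.4 14 0 0 0 0" --pt "34.4 14 0 0 0 0" --pt "34.4 14 0 0 0 0" --pt "34.4 14 0 0 0 0" --pt "34.4 14 0 0 0 0" --pt "34.4 14 0 0 0 0" --pt "34.4 14 0 0 0 0" --pt "0 0 0 0 0 -0.085" --pt "0 0 0 0 0 -0.085"

```text
t: 31.52
tcp_pos: [0.4468, 0.0688, 0.3478]
tcp_rot: [0.447, 0.895, 0.001, 0.0]
wrist_force: [0.4, 0.3, 0.3]
finger_gap: 0.0004
grasp_force: 0.0
```

```bash
python3 -c "
from h import *
a=np.radians(125.5); to([AX[0]+.055*np.cos(a),AX[1]+.055*np.sin(a),.315])"
```

```text
t 31.52 tcp [0.4468 0.0688 0.3478] tipz 0.1658 zt [ 0.0017  0.0012 -1.    ] x az 126.9 r 0.0675 az 122.3 q [ 0.2665  0.2202 -0.5797  2.0792  0.1548  0.8812  0.2439]
F [0.3678 0.2634 0.2591] T [-0.021  -0.1422  0.0411] Ftan -0.45 rxF -0.030 gap 0.0004
tool shift mm [-12.2976  -4.1445  32.8299]
```

>>> send_rows --pt "-5 -2 0 0 0 0" --pt "-5 -2 0 0 0 0" --pt "0 0 0 0 0 0" --pt "0 0 15 0 0 0" --pt "0 0 15 0 0 0" --pt "0 0 5 0 0 0" --pt "0 0 5 0 0 0" --pt "0 0 5 0 0 0" --pt "0 0 5 0 0 0" --pt "0 0 0 0 0 0"

```text
t: 32.35
tcp_pos: [0.451, 0.0532, 0.2972]
tcp_rot: [0.453, 0.892, 0.0, 0.0]
wrist_force: [0.0, -1.1, 3.3]
finger_gap: 0.0005
grasp_force: 1.5
```

```bash
python3 -c "
from h import *
tq(); red('side',250,150,80,100)"
```

```text
t 32.35 tcp [0.451  0.0532 0.2972] tipz 0.1152 zt [ 0.0009  0.     -1.    ] x az 126.1 r 0.0523 az 127.6 q [ 0.2559  0.2989 -0.5446  2.1263  0.2215  0.769   0.2015]
F [ 0.0204 -1.0934  3.2917] T [-0.1442 -0.3033 -0.0085] Ftan 0.65 rxF 0.034 gap 0.0005
torque 0.026 grasp 1.49483429840501
side 134 ends [269.7712 193.2672] [298.8537 218.1708]
```

>>> send_rows --pt "1 0.5 5 0 0 0" --pt "1 0.5 5 0 0 0" --pt "1 0 5 0 0 0" --pt "1 0 5 0 0 0" --pt "1 0 5 0 0 0" --pt "1 0 5 0 0 0" --pt "1 0 5 0 0 0" --pt "0 0 5 0 0 0" --pt "0 0 4 0 0 0" --pt "0 0 0 0 0 0"

```text
t: 33.23
tcp_pos: [0.4469, 0.0607, 0.2532]
tcp_rot: [0.452, 0.892, 0.0, -0.001]
wrist_force: [-1.1, 1.4, 5.6]
finger_gap: 0.0002
grasp_force: 2.5
```

```bash
python3 -c "
from h import *
tq(); red('side',250,150,80,100)"
```

```text
t 33.23 tcp [0.4469 0.0607 0.2532] tipz 0.0712 zt [-0.0009  0.0013 -1.    ] x az 126.2 r 0.0608 az 126.3 q [ 0.2039  0.3685 -0.5146  2.169   0.2873  0.6691  0.1225]
F [-1.1109  1.4021  5.6007] T [0.5631 0.2827 0.0203] Ftan 0.06 rxF 0.004 gap 0.0002
torque 0.024 grasp 2.5192787199587485
side 94 ends [263.012  208.9506] [291.7721 215.9381]
```

>>> send_rows --pt "0 0 2 0 0 0" --pt "0 0 2 0 0 0" --pt "0 0 2 0 0 0" --pt "0 0 1.5 0 0 0" --pt "0 0 1.5 0 0 0" --pt "0 0 1 0 0 0" --pt "0 0 0 0 0 0"

```text
t: 33.87
tcp_pos: [0.4467, 0.062, 0.2444]
tcp_rot: [0.452, 0.892, 0.001, -0.001]
wrist_force: [-5.9, 4.9, 15.8]
finger_gap: -0.0
grasp_force: 8.2
```

```bash
python3 -c "
from h import *
tq(); red('side',250,150,80,100)"
```

```text
t 33.87 tcp [0.4467 0.062  0.2444] tipz 0.0624 zt [-0.0006  0.0023 -1.    ] x az 126.2 r 0.0620 az 125.7 q [ 0.193   0.3838 -0.5069  2.1755  0.3015  0.6488  0.1073]
F [-5.8606  4.9369 15.8436] T [1.1483 1.2714 0.0062] Ftan 1.87 rxF 0.116 gap -0.0000
torque 0.122 grasp 8.183865141036222
side 94 ends [262.9205 212.5763] [291.0744 216.461 ]
```

>>> send_rows --pt "0 0 1 0 0 0" --pt "0 0 0 0 0 0" --pt "0 0 0 0 0 0"

```text
t: 34.17
tcp_pos: [0.4466, 0.0624, 0.2439]
tcp_rot: [0.452, 0.892, 0.001, -0.001]
wrist_force: [-8.0, 6.6, 20.0]
finger_gap: 0.0006
grasp_force: 9.8
```

>>> send_rows --pt "0 0 -5 0 0 0" --pt "0 0 -15 0 0 0" --pt "0 0 -25 0 0 0" --pt "0 0 -30 0 0 0" --pt "0 0 -25 0 0 0" --pt "-30 -20 0 0 0 0" --pt "-30 -20 0 0 0 0" --pt "-30 -20 0 0 0 0" --pt "-30 -20 0 0 0 0" --pt "-30 -20 0 0 0 0"

```text
t: 35.0
tcp_pos: [0.4546, -0.1222, 0.3424]
tcp_rot: [0.453, 0.892, -0.0, 0.0]
wrist_force: [1.6, -0.3, -0.1]
finger_gap: 0.0003
grasp_force: 0.0
```

>>> send_rows --pt "-30 -20 0 0 0 0" --pt "-30 -20 0 0 0 0" --pt "-30 -20 0 0 0 0" --pt "0 0 0 0 0 0"

```text
t: 35.33
tcp_pos: [0.4587, -0.2363, 0.342]
tcp_rot: [0.458, 0.889, -0.002, 0.001]
wrist_force: [0.7, -0.9, -0.5]
finger_gap: 0.0005
grasp_force: 0.0
```

```bash
python3 -c "
from h import *
stat()
cv2.imwrite('pics/c7.png',np.hstack([red('side',250,150,80,100),red('top',275,165,80,100)]))
o,d=ray('side',258.5,212)
for pz in (.058,.060): 
  for a in (124,126,128):
    c=np.radians(a)
    print(pz,a,[(proj('side',[AX[0]+.094*np.cos(c)*np.cos(e),AX[1]+.094*np.sin(c)*np.cos(e),pz+.094*np.sin(e)]),proj('top',[AX[0]+.094*np.cos(c)*np.cos(e),AX[1]+.094*np.sin(c)*np.cos(e),pz+.094*np.sin(e)])) for e in (0,.1)])"
```

```text
t 35.33 tcp [ 0.4587 -0.2363  0.342 ] tipz 0.1600 zt [ 0.0002 -0.0036 -1.    ] x az 125.5 r 0.2492 az -95.6 q [ 0.7182  0.3079 -0.3922  1.9593  0.1525  0.9008  0.8675]
F [ 0.6619 -0.8623 -0.47  ] T [-0.032  -0.1552 -0.0272] Ftan 0.74 rxF 0.185 gap 0.0005
side 113 ends [262.9014 211.6213] [291.1426 216.1009]
top 194 ends [317.8715 216.8261] [286.1791 240.2425]
0.058 124 [(array([262.4499, 212.4707]), array([285.0236, 239.4125])), (array([262.4933, 209.2512]), array([284.8638, 239.1368]))]
0.058 126 [(array([261.8853, 212.9299]), array([285.7335, 240.4703])), (array([261.93  , 209.7024]), array([285.5767, 240.1989]))]
0.058 128 [(array([261.3574, 213.3975]), array([286.4806, 241.5029])), (array([261.4033, 210.1618]), array([286.3269, 241.2359]))]
0.06 124 [(array([262.4257, 211.7801]), array([284.957 , 239.3758])), (array([262.469 , 208.5568]), array([284.7963, 239.0992]))]
0.06 126 [(array([261.8607, 212.2381]), array([285.6683, 240.4357])), (array([261.9054, 209.0067]), array([285.5106, 240.1635]))]
0.06 128 [(array([261.3324, 212.7044]), array([286.4168, 241.4703])), (array([261.3782, 209.4648]), array([286.2623, 241.2024]))]
```

View pics/c7.png

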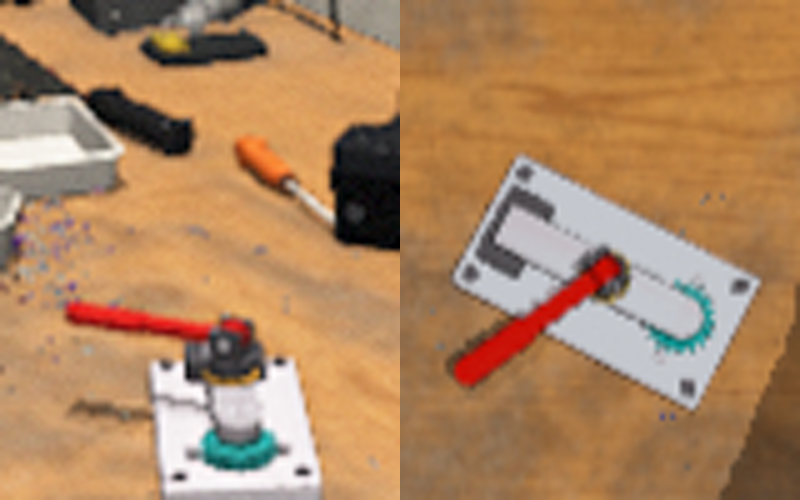

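The lever lies flat, with its end at (263,211.6) in the side view against about 212 predicted for level. The end at (286,240) in the top view puts its azimuth at about 126°, unchanged by the folding. The arm is clear, so I'm handing in.

```bash
python3 -c "
from rig import bot
print(bot.sign_off())"
```

```text
the job is handed in; nothing more can be done
None
```

The job is handed in: the bolt was tightened to about 0.7 N m (read from the wrist force), the lever was then pressed against its stop and looks level, and no bystander was knowingly touched. Before the bolt was tight, one finger folded the lever partway by accident; I lifted it open again, re-tightened the bolt, and only then folded it.

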